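# Put the scraper set back in its sloping nests

### The arm

A 6-joint arm with a two-finger parallel gripper is mounted at the origin on the work surface. World frame = base frame: x ahead of the robot, y to its left, z up, the work surface at z = 0. Lengths are in mm, angles in rad, forces in N, time in s.
With the tool pointing down it reaches from about 275 to 825 mm from the base axis. Payload 5.2 kg.
Tool frame: the origin (TCP) lies midway between the tips of the shut fingers; the grasp point (between the pads) lies 19 mm behind it; z points along the fingers, y is the line along which they close (so a half turn about z gives the same grasp; the last joint's range is limited). The gripper opens to 93 mm and grips with 3 to 60 N. Pads are 15 mm wide; open, the fingers measure 128 mm over their backs; the gripper's body (75 mm by 188 mm) begins 65 mm behind the grasp point.
Start: joints at [0.998, 0.259, 1.535, -0, 1.348, -0.203], TCP at [198.765, 512.833, 218.653] pointing down, gripper open.
Joint ranges: [-3.14, 3.14], [-0.91, 2.08], [0.19, 2.58], [-1.22, 4.36], [0.22, 2.71], [-3.12, 3.12]. Speed limits (rad/s): [2.57, 2.57, 3.14, 3.14, 3.14, 3.14].

### API

Orientations are given as a unit quaternion [w, x, y, z].
In Python, from workcell import arm gives the robot as it stands.
- The arm moves only by the tool apply_moves, never from a script. Its argument "motion" is a list of rows, each a list of 6 numbers: the shift along the tool's x, y, z each as a share of 0.5 m, from -1 to 1, then the turn, a rotation vector about the tool's x, y, z each as a share of 5 degrees, from -1 to 1. In form: [[dx, dy, dz, ax, ay, az], ...]. A call has 1 to 5 rows; each row shifts and turns the commanded pose from where the row before left it, along the tool's axes as they then stand; what a row does not reach is not made up. A row lasts 1/12 s, in which the tool goes at most 41.7 mm and 7.16 degrees, less where a joint would pass 70% of its speed; a pose out of reach is approached as far as the arm can. A call with a number of a shift or a turn outside -1 to 1 is refused whole. A call with a gripper value outside its range is refused whole. "hand" is the closure, from -1 (fully open) to 1 (shut), set as the call begins (left out, the last holds). The fingers move at their own pace and stop on an object; "newtons" is the grip in N (left out, the last holds). Time passes only in rows, so rows that do not move let the fingers close. It gives the time, the measured TCP pose, the force, the opening and the grip force at its end, in the units of the state.
- arm.get_obs(): the state, without advancing time (a new reading comes with each control period).
- arm.camera(name): name is "side" or "top" or "wrist"; returns a dict with "image" (400x640x3 uint8, blue, green, red), "fx", "fy", "cx", "cy" (pixels), "extrinsics" (4x4, takes a point from camera to world coordinates); the wrist camera has in their place "T_tool_cam" (4x4, takes a point from camera to tool coordinates, whose origin is the TCP and whose axes are the flange's). Camera axes: x right, y down, z forward; pixel columns grow to the right and rows downward; lengths in mm; the calibration is good to about 2 mm. A picture is of the moment at which its call begins: read the wrist's pose just before it. There is no depth.
- arm.finish_job(): hands the job in; it is judged then, once.
Trained networks look in the newest picture that a camera, given by its name, has taken for a name from the list of things; names that differ only in an ending like _2 or _b are one class to them, and where a whole thing is asked for, a point or a joint stands for the part that bears it (a point fixed in the world has none). Each returns a list of dicts, best first, with "p" (0 to 1); they miss things now and then, are a little off and sometimes report something else, mostly with a low value. They report only what shows in the picture. A call takes as long as a camera call. They do not tell look-alikes from the thing itself.
- arm.look_for(thing, camera): "box" ([left, top, right, bottom] in pixels, round what is visible of it).
- arm.outline_of(thing, camera): "pixels" (400x640 bool, what is visible of it) and "box" ([left, top, right, bottom] in pixels, round what is visible of it).
- arm.landmark_of(thing, camera): "xy" ([column, row] in pixels: a listed point, or the origin of a listed thing).
The state is a dict: "time": time; "joints": joint angles; "joint_vel": joint speeds; "tau": joint torques, N m; "tcp_pos": TCP position; "ee_rot": TCP orientation; "ft_force": force on the tool from outside, world axes, zero at the start; "moment": the same for the moment, N m; "gripper_width": finger opening in mm; "gripper_force": force on a finger pad.
Only numpy, scipy, OpenCV 4.12 (cv2) and the standard library are available. Lean on these libraries where they do the work, as an engineer would, in place of code of your own. Each camera call takes 0.05 s, during which the arm holds its last target. There are 200 camera calls.

### The job

Put the scraper set back in its three sloping holders, each part in the holder of its shape: the T handle clamped home behind its sprung jaw, the blade case down in its pocket, and the blade flat on its seat with its notch over the pin and resting against it. Each part must sit fully home, flat on its holder's floor, and be let go; leave the other things on the counter where they stand.

Things in the scene. Friction and masses are not known exactly. Their poses are not given: they have to be found in the camera images.
- tee: scraper handle: white plastic T, 130 x 66 x 34 mm high, 0.16 kg, flat on the counter. Origin: centre of its underside; z up. Shank x -65..+35 mm, 28 mm wide; cross head x +35..+65 mm, 66 mm wide. Grip across the shank (28 mm, along y) near x = +5 mm, upper half only: its nest covers the lowest 9 mm.
- case: spare-blade case: white plastic block with narrower nose, 100 x 42 x 34 mm high, 0.14 kg, flat on the counter. Origin: centre of its underside; z up. Body x -50..+20 mm, 42 mm wide; nose x +20..+50 mm, 22 mm wide. Grip across the body (42 mm, along y) near x = -8 mm, upper half only: its nest covers the lowest 12 mm.
- blade: scraper blade: flat steel plate 120 x 40 x 6 mm thick, 0.17 kg, flat on the counter, with a notch 11 mm wide and 16 mm deep in the middle of its -x end. Origin: centre of its underside; z up. Grip it across its 40 mm (along y) near its middle with the fingertips, almost touching the counter.
- notch (a point): point in the blade's notch, in the plane of its underside, at x = -47.5 mm of the blade: the pin's axis goes here
- tee_nest: stand of the handle's nest: fixed, 96 mm wide, about 160 mm deep, 130 mm high at the back, grey foot; its top is a dark steel board with aluminium walls, sloping 30 degrees down towards the robot. Origin: on the counter, 66 mm below the nest's origin; z up, x to the back. The three stands change order, place and yaw (to 0.15 rad).
- case_nest: stand of the case's nest: fixed, 96 mm wide, about 160 mm deep, 130 mm high at the back, grey foot; its top is a dark steel board with aluminium walls, sloping 30 degrees down towards the robot. Origin: on the counter, 66 mm below the nest's origin; z up, x to the back. The three stands change order, place and yaw (to 0.15 rad).
- blade_nest: stand of the blade's seat: fixed, 96 mm wide, about 160 mm deep, 130 mm high at the back, grey foot; its top is a dark steel board with aluminium walls, sloping 30 degrees down towards the robot. Origin: on the counter, 66 mm below the nest's origin; z up, x to the back. The three stands change order, place and yaw (to 0.15 rad).
- tee_nest_face: handle's nest, head end uphill. Origin on its floor: the handle at home has its origin and axes here. Axes: x uphill, away from the robot; y across, to the left; z out of the slope, leaning 30 degrees from vertical towards the robot. Walls 9 mm high: lower wall's face at x = -65 mm, which the tail rests against; 1.75 mm free each side of shank and head.
- jaw (a joint): travel of the steel sprung jaw at the uphill end of the handle's nest, m: 0 at rest, stop at 0.014, 0.006 with the handle home; 3.2 N to start, 0.4 N more per mm. Hold the handle parallel to the slope, 11 to 13 mm over the floor, push its head uphill against the jaw to 2-4 mm past home, lower it behind the lower wall, press down: the jaw clamps it.
- jaw_front (a point): middle of the jaw's face (50 mm wide, top 26 mm above the nest's floor); at rest at x = +59, z = +14 mm of the nest, 6 mm into the handle's room; moves with the jaw
- case_nest_face: case's nest, a pocket of its outline, nose end uphill, 12 mm deep; 1.75 mm free each side, 1.5 mm at each end. Origin at the centre of its floor: the case at home has its origin and axes here. Axes: x uphill, away from the robot; y across, to the left; z out of the slope, leaning 30 degrees from vertical towards the robot.
- blade_nest_face: blade's seat, a raised land 26 x 124 mm, 10 mm above its board, so the blade overhangs 7 mm each side for the fingertips. Origin on top of the land: the blade at home has its origin and axes here, notch end downhill, notch bottom against the pin. Axes: x uphill, away from the robot; y across, to the left; z out of the slope, leaning 30 degrees from vertical towards the robot.
- pin (a point): foot of the seat's single pin (steel, 7 mm diameter, 14 mm high) on top of the land, at x = -47.5 mm of the seat. At the seat's uphill end, x = +30..+56 mm, two side cheeks 8 mm high above the land, 43.5 mm apart, keep the blade straight.
- soap: bystander, leave alone: white bar of soap, 75 x 45 x 24 mm, lying among the parts
- dose_cup: bystander, leave alone: clear plastic dosing cup, 52 mm across, 45 mm tall, among the parts
- dispenser: bystander, leave alone: clear soap bottle, 64 mm across, 150 mm tall, beyond the parts on the left
- detergent: bystander, leave alone: white detergent bottle with blue cap, 84 mm across, 200 mm tall, on the right
- jar: bystander, leave alone: glass jar with steel cap, 68 mm across, 70 mm tall, behind the stands
- carton: bystander, leave alone: red carton, 60 x 160 x 45 mm, behind the stands
- brush: bystander, leave alone: small brush lying on the right, near the robot
Mind the look-alikes: they are no part of the job. What is shaped like the blade_nest but yellow is not meant. Of the things that look like the blade, the larger one is meant.

How it is judged (in metres and radians):
At the end, for the whole second after the job is handed in: Handle, case and blade each within 4 mm (blade 4.5 mm) of home along the slope and across it, within 3 mm of the floor, flat within 4 degrees, turned within 5 degrees, face up and at rest; the jaw pushed back at least 3 mm by the handle; the pin inside the blade's notch (within 6 mm of its place) (x of tee in the frame of tee_nest_face between -0.004 and 0.004 m and y of tee in the frame of tee_nest_face between -0.004 and 0.004 m and z of tee in the frame of tee_nest_face between -0.003 and 0.003 m and angle between the x axis of tee and the x axis of tee_nest_face, either way round below 0.09 rad and angle between the z axis of tee and the z axis of tee_nest_face, either way round below 0.07 rad and angle between each of tee, case, blade's own z axis and vertical below 0.75 rad and linear speed of each of tee, case, blade below 0.02 m/s and value of joint jaw above 0.003 m and x of case in the frame of case_nest_face between -0.004 and 0.004 m and y of case in the frame of case_nest_face between -0.004 and 0.004 m and z of case in the frame of case_nest_face between -0.003 and 0.003 m and angle between the x axis of case and the x axis of case_nest_face, either way round below 0.09 rad and angle between the z axis of case and the z axis of case_nest_face, either way round below 0.07 rad and x of blade in the frame of blade_nest_face between -0.0045 and 0.0045 m and y of blade in the frame of blade_nest_face between -0.0045 and 0.0045 m and z of blade in the frame of blade_nest_face between -0.003 and 0.003 m and angle between the x axis of blade and the x axis of blade_nest_face, either way round below 0.09 rad and angle between the z axis of blade and the z axis of blade_nest_face, either way round below 0.07 rad and distance between notch and pin below 0.006 m); the robot touches nothing.
It fails at once if a bystander is shoved more than 40 mm (distance of any of soap, dose_cup, dispenser, detergent, jar, carton, brush from where it was at the start of the episode above 0.04 m).
It fails at once if a standing bystander is tipped over (angle between any of soap, dose_cup, dispenser, detergent, jar, carton's own z axis and vertical above 0.6 rad).
It also fails if it takes over 72 s, if anything falls off the work surface, if the arm or the gripper's body presses on something with over 40 N, if the wrist force passes 120 N, or if a joint passes its speed limit or range.

## Working session

There is one attempt and no reset: what is moved stays moved. The work goes in short steps, Python scripts to look and compute and a tool call to move; the robot and the scene stay as the last step left them, time stands still between calls to the robot, and variables do not carry over. Pictures are saved under pics/ and viewed, at most 10 in all, crops included, and the job is handed in when it is done.

Besides the shell and the picture viewer there is one more tool, called after "Call:" as a command line: name --pt "numbers of a row" for each row, then --argument value for the rest. apply_moves: Moves the arm, as the interface text tells. Its arguments: {"type":"object","properties":{"motion":{"type":"array"},"hand":{"type":"number"},"newtons":{"type":"number"}},"required":["motion"]}

```bash
ls; mkdir -p pics; python3 - <<'E'
from workcell import arm
import cv2, numpy as np
for c in ("top","side"):
    d=arm.camera(c); cv2.imwrite(f"pics/{c}0.png",d["image"])
    print(c,d["fx"],d["fy"],d["cx"],d["cy"],np.round(d["extrinsics"],4).tolist())
    for t in ["tee","case","blade","notch","tee_nest_face","case_nest_face","blade_nest_face","tee_nest","case_nest","blade_nest","jaw_front","pin","soap","dose_cup"]:
        print(t,[(np.round(r["xy"],1).tolist(),round(r["p"],2)) for r in arm.landmark_of(t,c)])
d=arm.camera("wrist");print(d["T_tool_cam"],d["fx"],d["cx"],d["cy"])
print(arm.get_obs())
E
```

```text
pics
top 506.29700198542065 506.29700198542065 318.3925514515802 203.66117668709512 [[-0.0156, -0.9932, 0.1156, 339.4872], [-0.9999, 0.0148, -0.0079, 45.3864], [0.0061, -0.1157, -0.9933, 1556.6404], [0.0, 0.0, 0.0, 1.0]]
tee [([419.9, 211.7], 0.94), ([380.8, 168.5], 0.5)]
case [([333.6, 229.5], 0.57)]
blade [([233.1, 233.6], 0.85), ([194.8, 249.3], 0.58)]
notch [([237.5, 254.8], 0.66), ([206.8, 255.4], 0.61)]
tee_nest_face [([331.3, 162.1], 0.8), ([442.2, 146.0], 0.26)]
case_nest_face [([327.5, 168.0], 0.32), ([330.7, 146.3], 0.32)]
blade_nest_face [([245.6, 299.6], 0.91), ([378.4, 171.4], 0.73)]
tee_nest [([329.8, 167.8], 0.9)]
case_nest [([380.0, 169.8], 0.4)]
blade_nest [([248.0, 300.0], 0.94), ([373.5, 175.4], 0.85)]
jaw_front [([329.6, 147.3], 0.61), ([378.5, 169.4], 0.25)]
pin [([247.4, 316.9], 0.64), ([378.2, 183.4], 0.58)]
soap [([282.4, 236.4], 0.71), ([233.7, 238.0], 0.57)]
dose_cup [([378.9, 242.8], 0.53)]
side 384.36908660943374 384.36908660943374 319.0722284538049 200.43549849357157 [[0.917, -0.1908, 0.3502, 111.2076], [-0.3987, -0.4582, 0.7944, -823.3728], [0.0088, -0.8
[... 1063 characters left out ...]

{'time': 1.55, 'joints': array([ 9.98185939e-01,  2.58585814e-01,  1.53503176e+00, -2.38954635e-06,
        1.34799023e+00, -2.02803697e-01]), 'joint_vel': array([ 0.0017161 ,  0.00076985,  0.00035438,  0.00119979, -0.00098384,
        0.00119801]), 'tau': array([ 7.12733145e-04, -4.37189841e+01, -2.84308916e+01,  7.18893693e-02,
        3.09893664e-02, -5.09003246e-05]), 'tcp_pos': array([198.76559933, 512.81880899, 218.64761344]), 'ee_rot': array([-1.78379827e-06,  1.83851268e-01,  9.82954074e-01, -7.45011445e-06]), 'ft_force': array([-0.24225599, -0.02909721, -0.33152286]), 'moment': array([-0.03031907, -0.03038092,  0.03596862]), 'gripper_force': 0.0, 'gripper_width': 93.07540653857143}
```

```bash
python3 - <<'E'
import cv2
a=cv2.imread("pics/top0.png")[100:340,160:480]; cv2.imwrite("pics/top0c.png",cv2.resize(a,(800,600),interpolation=cv2.INTER_CUBIC))
a=cv2.imread("pics/side0.png")[130:310,190:430]; cv2.imwrite("pics/side0c.png",cv2.resize(a,(800,600),interpolation=cv2.INTER_CUBIC))
E
```

```text
(no output)
```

View pics/top0c.png

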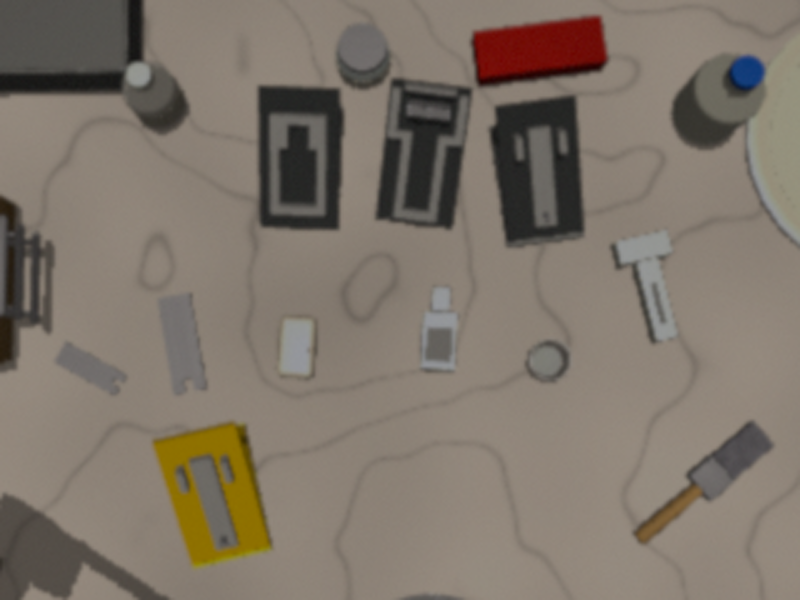

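View pics/side0c.png

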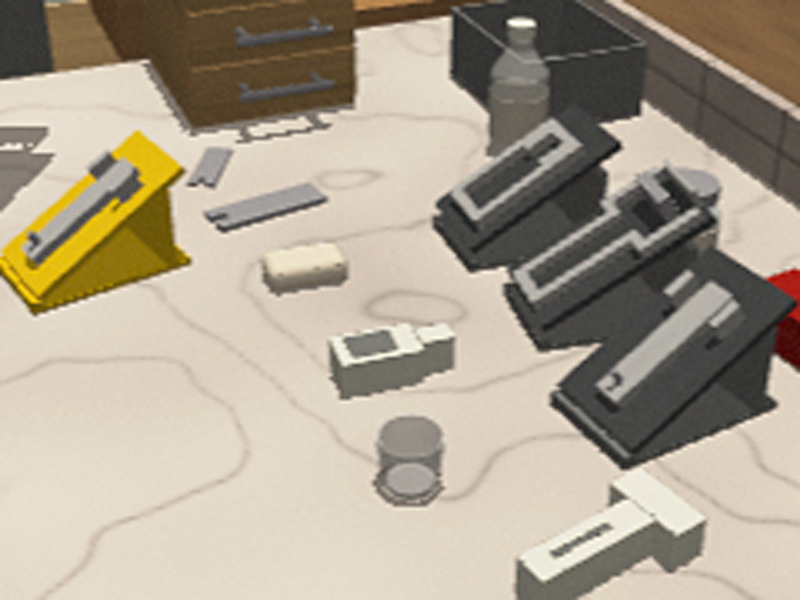

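```bash
cat > h.py <<'E'
from workcell import arm
import cv2, numpy as np
from scipy.spatial.transform import Rotation as R
from scipy.optimize import minimize
D=np.array
def quat(q): return R.from_quat([q[1],q[2],q[3],q[0]])
def pose(x,y,z,yaw,slope=0):
    T=np.eye(4); T[:3,:3]=(R.from_euler('z',yaw)*R.from_euler('y',-slope)).as_matrix(); T[:3,3]=x,y,z; return T
def wristT():
    o=arm.get_obs(); T=np.eye(4); T[:3,:3]=quat(o["ee_rot"]).as_matrix(); T[:3,3]=o["tcp_pos"]; return T
def shot(name):
    T=wristT() if name=="wrist" else None
    d=arm.camera(name); E=d["extrinsics"] if T is None else T@d["T_tool_cam"]
    return d["image"],D([[d["fx"],0,d["cx"]],[0,d["fy"],d["cy"]],[0,0,1]]),E,T
def proj(P,K,E):
    q=(D(P)-E[:3,3])@E[:3,:3]; q=q@K.T; return q[:,:2]/q[:,2:]
def back(uv,K,E,z):
    r=E[:3,:3]@np.linalg.solve(K,[uv[0],uv[1],1]); return E[:3,3]+r*(z-E[2,3])/r[2]
def tf(T,P): return D(P)@T[:3,:3].T+T[:3,3]
def moves(Tgt,T0=None,off=(0,0,0)):
    "tool-frame shift (share) and rotvec (share) from current pose to target"
    T0=wristT() if T0 is None else T0
    M=np.linalg.inv(T0)@Tgt; rv=R.from_matrix(M[:3,:3]).as_rotvec(degrees=True)
    return np.round(M[:3,3]/500,4), np.round(rv/5,3)
def toolpose(F,p,flip=True):
    "tool pose whose TCP is at p in frame F, z=-z of F, x=-x of F"
    T=np.eye(4); T[:3,:3]=F[:3,:3]@np.diag([-1,1,-1.]); T[:3,3]=tf(F,[p])[0]; return T
E
python3 - <<'E'
from h import *
img,K,E,_=shot("top")
for n,uv,z in [("tee",(419.9,211.7),17),("teehead",(416,199),34),("teetail",(425,233),34),("case",(335.5,233),34),("nose",(336.5,216),34),("blade",(233,237),6),("bladetop",(231,218),6),("bladebot",(235.5,256),6),
 ("casenest",(280,163),66),("teenest",(329,163),66),("bladenest",(375.5,169),66),("bl_dn",(378,188),40),("bl_up",(376,151),100),("teen_up",(331.5,144),95),("teen_dn",(326,183),40),("cn_up",(279.5,146),95),("cn_dn",(279.5,183),40),("cup",(379,244),20),("soap",(279,239),24),("jar",(306,121),70),("dec",(196,247),0)]:
    print(n,np.round(back(uv,K,E,z)).astype(int))
E
```

```text
tee [ 489 -277   17]
teehead [ 527 -263   34]
teetail [ 423 -286   34]
case [427 -17  34]
nose [478 -21  34]
blade [421 296   6]
bladetop [480 302   6]
bladebot [363 288   6]
casenest [637 146  66]
teenest [635   0  66]
bladenest [ 615 -139   66]
bl_dn [ 561 -148   40]
bl_up [ 662 -138  100]
teen_up [686  -8  95]
teen_dn [579   9  40]
cn_up [682 146  95]
cn_dn [581 150  40]
cup [ 393 -148   20]
soap [412 154  24]
jar [764  67  70]
dec [393 410   0]
```

```bash
python3 - <<'E'
from h import *
T1=toolpose(pose(421,296,3,0.12),[0,0,120]); print(moves(T1))
T2=toolpose(pose(635,0,66,0,np.pi/6),[0,0,110]); print(moves(T2,T1))
E
```

```text
(array([-0.5712, -0.2437,  0.1913]), array([ 0.   , -0.   , -5.613]))
(array([-0.2448, -0.6258, -0.0765]), array([ 0.36 , -5.993,  1.344]))
```

Call:
apply_moves --pt "-0.0714 -0.0305 0.0239 0 0 0" --pt "-0.0714 -0.0305 0.0239 0 0 0" --pt "-0.0714 -0.0305 0.0239 0 0 0" --pt "-0.0714 -0.0305 0.0239 0 0 0" --pt "-0.0714 -0.0305 0.0239 0 0 0"

```text
time: 2.02
tcp_pos: [338.5, 376.0, 158.6]
ee_rot: [0.0, 0.183, 0.983, 0.0]
ft_force: [0.2, -0.4, 0.2]
gripper_width: 92.9
gripper_force: 0.0
```

Call:
apply_moves --pt "-0.0714 -0.0305 0.0239 0 0 0" --pt "-0.0714 -0.0305 0.0239 0 0 0" --pt "-0.0714 -0.0305 0.0239 0 0 0" --pt "0 0 0 0 0 -1" --pt "0 0 0 0 0 -1"

```text
time: 2.43
tcp_pos: [422.5, 293.6, 122.1]
ee_rot: [-0.001, 0.098, 0.995, -0.0]
ft_force: [-1.2, 0.4, 0.3]
gripper_width: 93.1
gripper_force: 0.0
```

Call:
apply_moves --pt "0 0 0 0 0 -1" --pt "0 0 0 0 0 -1" --pt "0 0 0 0 0 -1" --pt "0 0 0 0 0 -0.6" --pt "0 0 0 0 0 0"

```text
time: 2.85
tcp_pos: [421.1, 295.8, 123.1]
ee_rot: [0.0, -0.06, 0.998, 0.0]
ft_force: [0.1, 0.2, -0.3]
gripper_width: 93.1
gripper_force: 0.0
```

```bash
python3 - <<'E'
from h import *
img,K,E,T=shot("wrist"); cv2.imwrite("pics/w1.png",img); np.savez("w1.npz",K=K,E=E,T=T,img=img)
print(np.round(T,3))
m=arm.outline_of("blade","wrist"); print([(r["p"],r["box"]) for r in m]); np.save("w1m.npy",[r["pixels"] for r in m])
print([(np.round(r["xy"],1),r["p"]) for r in arm.landmark_of("notch","wrist")])
T2=toolpose(pose(635,0,66,0,np.pi/6),[0,0,110]); print(moves(T2))
E
```

```text
[[-9.93000e-01 -1.20000e-01  0.00000e+00  4.21084e+02]
 [-1.20000e-01  9.93000e-01  0.00000e+00  2.95840e+02]
 [-0.00000e+00  0.00000e+00 -1.00000e+00  1.23090e+02]
 [ 0.00000e+00  0.00000e+00  0.00000e+00  1.00000e+00]]
[(0.86, [388.4, 146.4, 470.6, 215.3]), (0.61, [299.1, 134.4, 341.0, 251.4])]
[(array([402. , 159.6]), 0.64), (array([319.5, 150.2]), 0.56)]
(array([-0.2467, -0.6249, -0.0763]), array([ 0.352, -5.992,  1.312]))
```

View pics/w1.png

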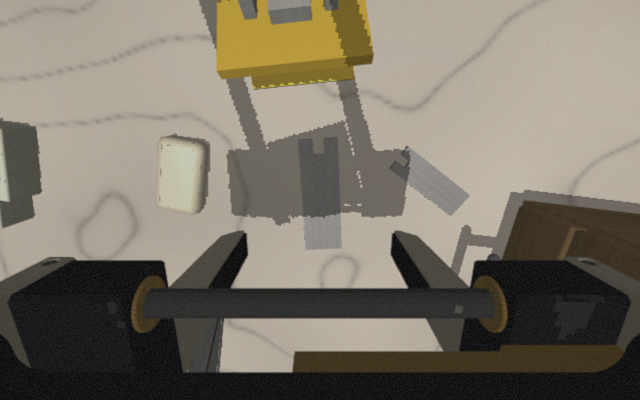

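```bash
python3 - <<'E'
from h import *
T2=toolpose(pose(635,0,66,0,np.pi/6),[50,0,140]); print(moves(T2))
d=np.load("w1.npz"); K,E=d["K"],d["E"]; m=np.load("w1m.npy")[1].astype(np.uint8)
S=8
def rend(p):
    T=pose(p[0],p[1],0,p[2]); im=np.zeros((400,640),np.float32); im=np.zeros((200*S//2,640*S//8),np.uint8)
    r=[[-60,-20],[60,-20],[60,20],[-60,20]]
    out=np.zeros((130*4,60*4),np.uint8)
    for zz in(0,6):
        uv=proj(tf(T,[[a,b,zz] for a,b in r]),K,E); cv2.fillPoly(out,[np.int32(np.round((uv-[290,130]+.5)*4*16))],1,shift=4)
    n=proj(tf(T,[[a,b,6] for a,b in [[-61,-5.5],[-44,-5.5],[-44,5.5],[-61,5.5]]]),K,E)
    cv2.fillPoly(out,[np.int32(np.round((n-[290,130]+.5)*64))],0,shift=4)
    return out
M=cv2.resize(m[130:260,290:350]*255,(240,520),interpolation=cv2.INTER_LINEAR)>127
f=lambda p:1-(rend(p)&M).sum()/(rend(p).astype(bool)|M).sum()
best=min((minimize(f,[420+a,296,0.12],method="Nelder-Mead",options=dict(initial_simplex=[[420+a,296,.12],[426+a,296,.12],[420+a,302,.12],[420+a,296,.2]])) for a in(-3,3)),key=lambda r:r.fun)
print(best.x,best.fun)
# overlay
im=d["img"].copy(); p=best.x; T=pose(p[0],p[1],0,p[2])
uv=proj(tf(T,[[-60,-20,6],[60,-20,6],[60,20,6],[-60,20,6]]),K,E); 
im=cv2.resize(im[120:270,250:450],(800,600),interpolation=cv2.INTER_CUBIC); cv2.polylines(im,[np.int32((uv-[250,120]+.5)*4)],1,(0,0,255),1)
cv2.imwrite("pics/w1o.png",im)
E
```

```text
(array([-0.3029, -0.6315, -0.1783]), array([ 0.352, -5.992,  1.312]))
[4.21356938e+02 2.96777596e+02 1.75829628e-01] 0.02943742478941036
```

View pics/w1o.png

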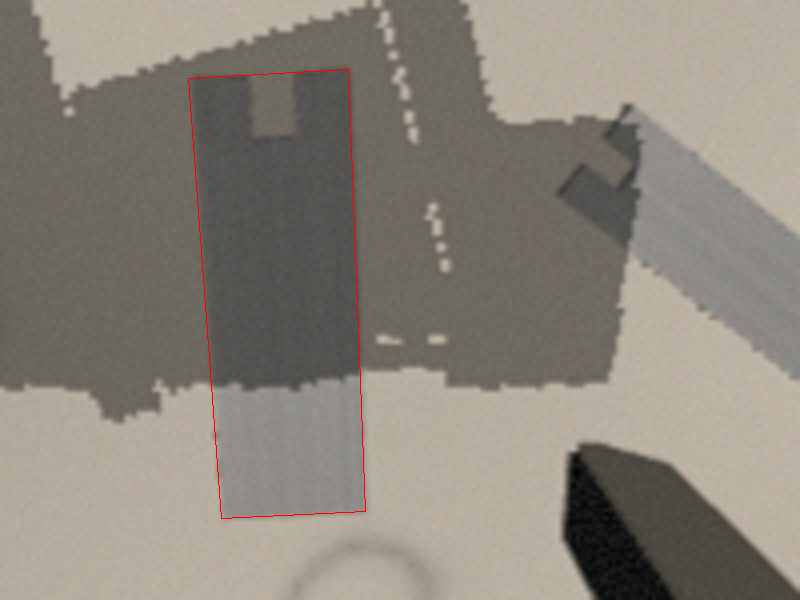

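Call:
apply_moves --pt "-0.0337 -0.0702 -0.0198 0 0 0" --pt "-0.0337 -0.0702 -0.0198 0 0 0" --pt "-0.0337 -0.0702 -0.0198 0 0 0" --pt "-0.0337 -0.0702 -0.0198 0 0 0" --pt "-0.0337 -0.0702 -0.0198 0 0 0"

```text
time: 3.42
tcp_pos: [526.1, 130.1, 173.2]
ee_rot: [0.0, -0.059, 0.998, 0.0]
ft_force: [0.6, 0.1, 0.2]
gripper_width: 92.9
gripper_force: 0.0
```

Call:
apply_moves --pt "-0.0337 -0.0702 -0.0198 0 0 0" --pt "-0.0337 -0.0702 -0.0198 0 0 0" --pt "-0.0337 -0.0702 -0.0198 0 0 0" --pt "-0.0337 -0.0702 -0.0198 0 0 0" --pt "0 0 0 0.05 -0.856 0.187"

```text
time: 3.83
tcp_pos: [616.4, -7.2, 212.2]
ee_rot: [0.039, -0.048, 0.998, -0.002]
ft_force: [-0.0, -0.2, -0.3]
gripper_width: 93.0
gripper_force: 0.0
```

Call:
apply_moves --pt "0 0 0 0.05 -0.856 0.187" --pt "0 0 0 0.05 -0.856 0.187" --pt "0 0 0 0.05 -0.856 0.187" --pt "0 0 0 0.05 -0.856 0.187" --pt "0 0 0 0.05 -0.856 0.187"

```text
time: 4.25
tcp_pos: [609.0, -0.1, 212.7]
ee_rot: [0.225, -0.008, 0.974, 0.0]
ft_force: [0.7, 0.3, 0.4]
gripper_width: 93.2
gripper_force: 0.0
```

Call:
apply_moves --pt "0 0 0 0.05 -0.856 0.187" --pt "0 0 0 0 0 0"

```text
time: 4.42
tcp_pos: [605.0, 1.2, 209.6]
ee_rot: [0.257, 0.0, 0.966, 0.001]
ft_force: [0.1, 0.9, -1.0]
gripper_width: 93.3
gripper_force: 0.0
```

```bash
python3 - <<'E'
from h import *
img,K,E,T=shot("wrist"); cv2.imwrite("pics/w2.png",img); np.savez("w2.npz",K=K,E=E,T=T,img=img)
print(np.round(T,3))
for t in ["tee_nest_face","case_nest_face","blade_nest_face","jaw_front","pin"]:
    print(t,[(np.round(r["xy"],1).tolist(),round(r["p"],2)) for r in arm.landmark_of(t,"wrist")])
E
```

```text
[[-8.68000e-01 -0.00000e+00  4.97000e-01  6.05036e+02]
 [ 1.00000e-03  1.00000e+00  2.00000e-03  1.23300e+00]
 [-4.97000e-01  2.00000e-03 -8.68000e-01  2.09559e+02]
 [ 0.00000e+00  0.00000e+00  0.00000e+00  1.00000e+00]]
tee_nest_face [([318.6, 151.3], 0.64), ([161.2, 76.3], 0.28)]
case_nest_face [([456.4, 148.2], 0.67)]
blade_nest_face []
jaw_front [([315.1, 205.0], 0.93), ([318.6, 149.5], 0.71)]
pin [([163.4, 78.7], 0.7)]
```

View pics/w2.png

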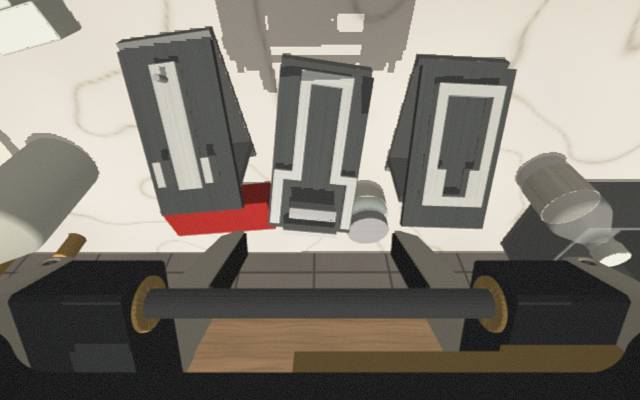

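```bash
cat > fitn.py <<'E'
from h import *
import sys
S=6
SL=np.pi/6
def fill(polys,K,E,T,box,mode="and"):
    x0,y0,x1,y1=box; out=None
    for P in polys:
        o=np.zeros(((y1-y0)*S,(x1-x0)*S),np.uint8)
        cv2.fillPoly(o,[np.int32(np.round((proj(tf(T,P),K,E)-[x0,y0]+.5)*S*16))],1,shift=4)
        out=o if out is None else (out&o if mode=="and" else out|o)
    return out.astype(bool)
def z(P,h): return [[a,b,h] for a,b in P]
TEE=[[-65,-15.75],[33.25,-15.75],[33.25,-34.75],[59,-34.75],[59,34.75],[33.25,34.75],[33.25,15.75],[-65,15.75]]
CASE=[[-51.5,-22.75],[18.25+3.5,-22.75],[18.25+3.5,-12.75],[51.5,-12.75],[51.5,12.75],[18.25+3.5,12.75],[18.25+3.5,22.75],[-51.5,22.75]]
LAND=[[-62,-13],[62,-13],[62,13],[-62,13]]
MOD=dict(tee=([z(TEE,0),z([[a if a<59 else 80,b] for a,b in TEE],9)],"and"),case=([z(CASE,0),z(CASE,12)],"and"),blade=([z(LAND,0)],"or"))
def fitn(name,img,K,E,p0,seed,lo,hi):
    g=cv2.cvtColor(img,cv2.COLOR_BGR2GRAY); polys,mode=MOD[name]
    uv=proj(tf(pose(p0[0],p0[1],66,p0[2],SL),[[a,b,0] for a in(-85,85) for b in(-50,50)]),K,E)
    box=[int(uv[:,0].min())-8,int(uv[:,1].min())-8,int(uv[:,0].max())+8,int(uv[:,1].max())+8]
    c=cv2.resize(g[box[1]:box[3],box[0]:box[2]],None,fx=S,fy=S,interpolation=cv2.INTER_LINEAR)
    m=((c>=lo)&(c<=hi)).astype(np.uint8)
    n,lab=cv2.connectedComponents(m); s=(np.array(seed)-box[:2]+.5)*S; M=lab==lab[int(s[1]),int(s[0])]
    def f(p):
        r=fill(polys,K,E,pose(p[0],p[1],66,p[2],SL),box,mode); return 1-(r&M).sum()/(r|M).sum()
    b=minimize(f,p0,method="Nelder-Mead",options=dict(initial_simplex=[p0,D(p0)+[6,0,0],D(p0)+[0,6,0],D(p0)+[0,0,.07]],xatol=.02,fatol=1e-5))
    b=minimize(f,b.x,method="Nelder-Mead",options=dict(initial_simplex=[b.x,b.x+[3,0,0],b.x+[0,-3,0],b.x+[0,0,-.04]],xatol=.02,fatol=1e-5))
    o=cv2.cvtColor(c,cv2.COLOR_GRAY2BGR); T=pose(b.x[0],b.x[1],66,b.x[2],SL)
    cs,_=cv2.findContours(M.astype(np.uint8),cv2.RETR_EXTERNAL,cv2.CHAIN_APPROX_NONE); cv2.drawContours(o,cs,-1,(0,255,0),1)
    for P in polys: cv2.polylines(o,[np.int32((proj(tf(T,P),K,E)-box[:2]+.5)*S)],1,(0,0,255),1)
    return b.x,b.fun,o
def seedpix(K,E,p,q): return proj(tf(pose(p[0],p[1],66,p[2],SL),[q]),K,E)[0]
E
python3 - <<'E'
from fitn import *
img,K,E,T=shot("wrist"); np.savez("w2b.npz",K=K,E=E,T=T,img=img); print(T[:3,3])
g=cv2.cvtColor(img,cv2.COLOR_BGR2GRAY); print(g[120,318],g[120,302],g[150,470],g[150,435],g[130,180],g[130,205],g[76,162])
os=[]
for n,p0,seed,lo,hi in [("case",[635,146,.0],(470,150),0,120),("tee",[632,0,-.1],(318,130),0,120),("blade",[612,-142,.1],(180,130),140,255)]:
    x,fv,o=fitn(n,img,K,E,p0,seed,lo,hi); print(n,np.round(x,3),round(fv,4)); os.append(cv2.resize(o,(266,400)))
cv2.imwrite("pics/nf.png",np.hstack(os))
E
```

```text
[ 6.10448298e+02 -1.34510469e-01  2.13059548e+02]
89 215 87 211 202 87 202
case [6.32608e+02 1.52221e+02 8.00000e-03] 0.1416
tee [ 6.36074e+02  1.04700e+00 -1.42000e-01] 0.3089
blade [ 6.09320e+02 -1.43704e+02  1.26000e-01] 0.045
```

View pics/nf.png

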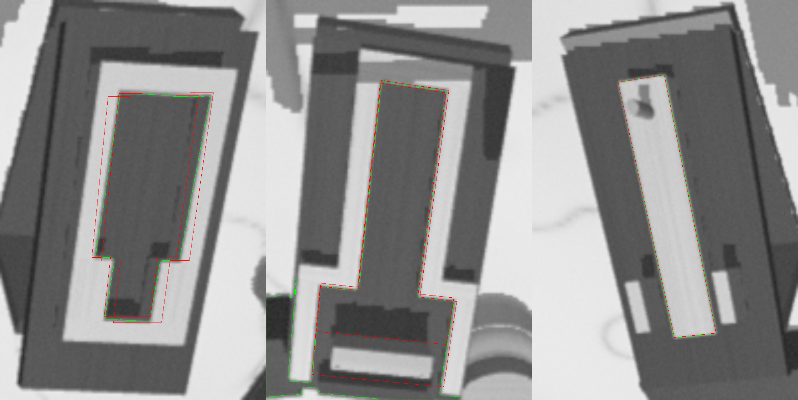

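```bash
python3 - <<'E'
from fitn import *
d=np.load("w2b.npz"); K,E,img=d["K"],d["E"],d["img"]
# rectified views of the nest plane at wall top, 3 px/mm
g=[]
for p,h,n in [((632.6,150,.008),12,'c'),((636,1,-.142),9,'t')]:
    T=pose(*p[:2],66,p[2],SL); X=[[75,45,h],[75,-45,h],[-80,-45,h],[-80,45,h]]
    H=cv2.getPerspectiveTransform(np.float32(proj(tf(T,X),K,E)),np.float32([[0,0],[90*4,0],[90*4,155*3.8],[0,155*3.8]]))
    w=cv2.warpPerspective(img,H,(360,589),flags=cv2.INTER_CUBIC)
    w=cv2.convertScaleAbs(w,alpha=1.3)
    for xx in(-50,0,50): cv2.line(w,(0,int((75-xx)*3.8)),(8,int((75-xx)*3.8)),(0,0,255),1)
    for yy in(-20,0,20): cv2.line(w,(int((45-yy)*4),0),(int((45-yy)*4),8),(0,0,255),1)
    g.append(w)
    G=cv2.cvtColor(w,cv2.COLOR_BGR2GRAY)
    for xx in(-30,0,40):
        r=G[int((75-xx)*3.8)].astype(int); print(n,xx,[(round(45-i/4,1),r[i-3],r[i+3]) for i in range(3,357) if abs(r[i+2]-r[i-2])>25 and abs(r[i+2]-r[i-2])>=max(abs(r[j+2]-r[j-2]) for j in range(max(2,i-5),min(358,i+6)))])
cv2.imwrite("pics/rect.png",np.hstack(g))
E
```

```text
c -30 [(39.5, np.int64(253), np.int64(112)), (33.5, np.int64(131), np.int64(239)), (33.2, np.int64(146), np.int64(251)), (22.8, np.int64(226), np.int64(121)), (-21.8, np.int64(146), np.int64(251)), (-32.2, np.int64(243), np.int64(116))]
c 0 [(43.2, np.int64(76), np.int64(255)), (43.0, np.int64(76), np.int64(255)), (42.8, np.int64(76), np.int64(255)), (42.5, np.int64(76), np.int64(255)), (38.0, np.int64(249), np.int64(126)), (32.0, np.int64(129), np.int64(242)), (21.2, np.int64(240), np.int64(113)), (-23.2, np.int64(139), np.int64(247)), (-34.0, np.int64(233), np.int64(121))]
c 40 [(35.8, np.int64(254), np.int64(117)), (30.0, np.int64(133), np.int64(234)), (9.5, np.int64(252), np.int64(129)), (-15.5, np.int64(131), np.int64(246)), (-35.8, np.int64(239), np.int64(134))]
t -30 [(25.5, np.int64(151), np.int64(255)), (14.8, np.int64(235), np.int64(117)), (-16.2, np.int64(146), np.int64(254)), (-26.8, np.int64(251), np.int64(133))]
t 0 [(42.8, np.int64(76), np.int64(120)), (42.5, np.int64(76), np.int64(119)), (25.8, np.int64(143), np.int64(252)), (14.8, np.int64(236), np.int64(118)), (-16.0, np.int64(134), np.int64(243)), (-16.2, np.int64(148), np.int64(254)), (-26.8, np.int64(252), np.int64(135))]
t 40 [(33.8, np.int64(249), np.int64(116)), (-15.8, np.int64(115), np.int64(76)), (-16.0, np.int64(112), np.int64(74)), (-35.2, np.int64(142), np.int64(254))]
```

View pics/rect.png

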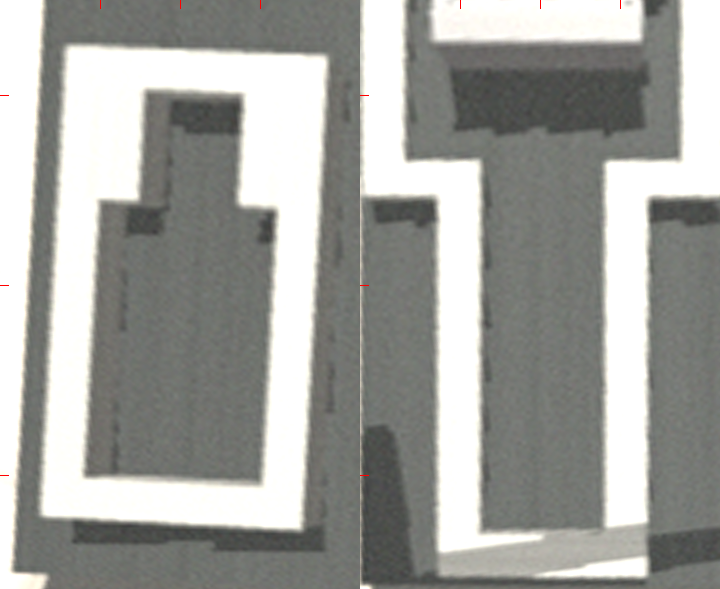

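```bash
python3 - <<'E'
s=open("fitn.py").read()
s=s.replace('[z(TEE,0),z([[a if a<59 else 80,b] for a,b in TEE],9)],"and")','[z([[a if a<59 else 80,b] for a,b in TEE],9),z([[-65,-60],[90,-60],[90,60],[-65,60]],0)],"and")')
s=s.replace('[z(CASE,0),z(CASE,12)]','[z(CASE,12),z([[-51.5,-60],[90,-60],[90,60],[-51.5,60]],0)]')
s=s.replace('    def f(p):','''    V=fill([z([[-90,-60],[44,-60],[44,60],[-90,60]] if name=="tee" else [[-90,-60],[90,-60],[90,60],[-90,60]],9)],K,E,pose(p0[0],p0[1],66,p0[2],SL),box); M=M&V
    def f(p):''').replace('box,mode); return','box,mode)&V; return')
open("fitn.py","w").write(s)
E
python3 - <<'E'
from fitn import *
d=np.load("w2b.npz"); K,E,img=d["K"],d["E"],d["img"]
os=[]
for n,p0,seed,lo,hi in [("case",[634,148,-.04],(470,150),0,140),("tee",[635,0,-.14],(318,130),0,140),("blade",[609,-143,.126],(180,130),145,255)]:
    x,fv,o=fitn(n,img,K,E,p0,seed,lo,hi); print(n,np.round(x,3),round(fv,4)); os.append(cv2.resize(o,(266,600)))
cv2.imwrite("pics/nf2.png",np.hstack(os))
# jaw/pin checks
print(proj(tf(pose(609.3,-143.7,66,.126,SL),[[-47.5,0,0],[-47.5,0,14]]),K,E))
# view pose for tee
T=toolpose(pose(475,-275,0,.2),[45,0,150]); print(moves(T))
T=toolpose(pose(430,-20,0,-.05),[45,0,150]); print(moves(T))
E
```

```text
case [ 6.31431e+02  1.48408e+02 -6.30000e-02] 0.0176
tee [ 5.87785e+02  5.95100e+00 -1.33000e-01] 0.5548
blade [ 6.09322e+02 -1.43658e+02  1.24000e-01] 0.0401
[[165.08278679  70.84663056]
 [156.0699415   68.28815185]]
(array([ 0.2218, -0.5316,  0.0171]), array([-0.596,  5.984, -2.214]))
(array([ 0.2973, -0.0438, -0.0266]), array([0.154, 6.002, 0.585]))
```

View pics/nf2.png

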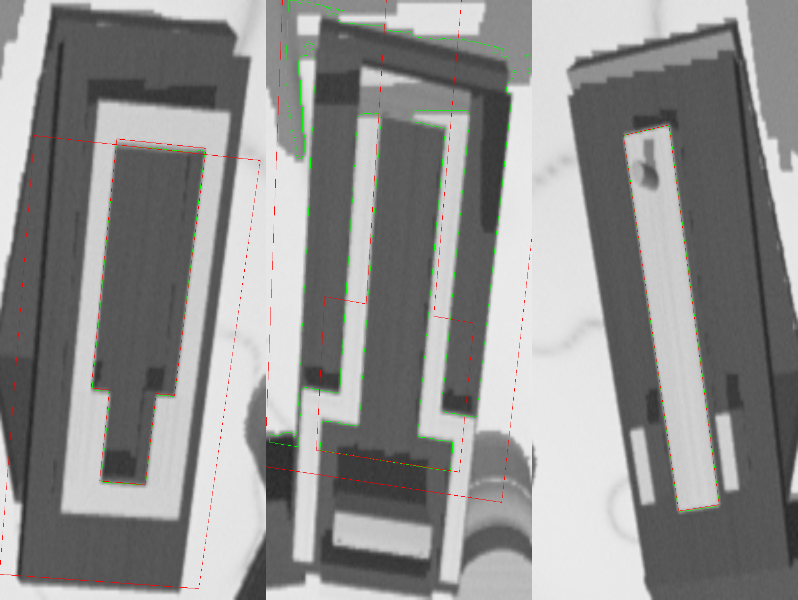

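```bash
python3 - <<'E'
from fitn import *
d=np.load("w2b.npz"); K,E,img=d["K"],d["E"],d["img"]
for hi in (110,118,125):
    x,fv,o=fitn("tee",img,K,E,[635,0,-.14],(318,130),0,hi); print(np.round(x,3),round(fv,4))
for lo in (125,135): 
    x,fv,o=fitn("blade",img,K,E,[609,-143,.126],(180,130),lo,255);print(np.round(x,3),round(fv,4))
for hi in (115,130): 
    x,fv,o=fitn("case",img,K,E,[634,148,-.04],(470,150),0,hi);print(np.round(x,3),round(fv,4))
E
```

```text
[ 6.35972e+02  7.06000e-01 -1.50000e-01] 0.0657
[ 6.35703e+02  6.53000e-01 -1.38000e-01] 0.0599
[ 6.35068e+02  4.96000e-01 -1.40000e-01] 0.6043
[ 6.09109e+02 -1.43574e+02  1.19000e-01] 0.0488
[ 6.09307e+02 -1.43712e+02  1.26000e-01] 0.0499
[ 6.31822e+02  1.48532e+02 -6.60000e-02] 0.0414
[ 6.31449e+02  1.48246e+02 -6.30000e-02] 0.0241
```

```bash
python3 - <<'E'
from h import *
T=toolpose(pose(440,-140,0,.05),[45,0,160]); print(moves(T))
E
```

```text
(array([ 0.2705, -0.2748, -0.0342]), array([-0.146,  6.002, -0.534]))
```

Call:
apply_moves --pt "0.0541 -0.055 -0.0068 0 0 0" --pt "0.0541 -0.055 -0.0068 0 0 0" --pt "0.0541 -0.055 -0.0068 0 0 0" --pt "0.0541 -0.055 -0.0068 0 0 0" --pt "0.0541 -0.055 -0.0068 0 0 0"

```text
time: 5.18
tcp_pos: [483.4, -138.5, 159.5]
ee_rot: [0.259, -0.002, 0.966, 0.0]
ft_force: [-0.2, -1.2, -0.4]
gripper_width: 92.9
gripper_force: 0.0
```

Call:
apply_moves --pt "0 0 0 -0.021 0.857 -0.076" --pt "0 0 0 -0.021 0.857 -0.076" --pt "0 0 0 -0.021 0.857 -0.076" --pt "0 0 0 -0.021 0.857 -0.076" --pt "0 0 0 -0.021 0.857 -0.076"

```text
time: 5.6
tcp_pos: [484.3, -139.2, 160.1]
ee_rot: [0.073, -0.017, 0.997, -0.001]
ft_force: [-0.1, 0.9, -0.8]
gripper_width: 93.3
gripper_force: 0.0
```

Call:
apply_moves --pt "0 0 0 -0.021 0.857 -0.076" --pt "0 0 0 -0.021 0.857 -0.076" --pt "0 0 0 0 0 0" --pt "0 0 0 0 0 0"

```text
time: 5.93
tcp_pos: [484.9, -137.5, 158.8]
ee_rot: [0.0, -0.026, 1.0, 0.0]
ft_force: [-0.3, 0.3, -0.4]
gripper_width: 92.9
gripper_force: 0.0
```

```bash
cat > fitp.py <<'E'
from fitn import *
TEEP=[[-65,-14],[35,-14],[35,-33],[65,-33],[65,33],[35,33],[35,14],[-65,14]]
CASEP=[[-50,-21],[20,-21],[20,-11],[50,-11],[50,11],[20,11],[20,21],[-50,21]]
def solid(P,h):
    n=len(P); return [z(P,0),z(P,h)]+[[[*P[i],0],[*P[(i+1)%n],0],[*P[(i+1)%n],h],[*P[i],h]] for i in range(n)]
def fitp(P,h,mask,K,E,p0,img):
    ys,xs=np.nonzero(mask); box=[xs.min()-15,ys.min()-15,xs.max()+15,ys.max()+15]
    M=cv2.resize(mask[box[1]:box[3],box[0]:box[2]].astype(np.uint8)*255,None,fx=S,fy=S)>127
    def f(p):
        r=fill(solid(P,h),K,E,pose(p[0],p[1],0,p[2]),box,"or"); return 1-(r&M).sum()/(r|M).sum()
    b=type("o",(),dict(x=D(p0)))
    for s in(1,-.5): b=minimize(f,b.x,method="Nelder-Mead",options=dict(initial_simplex=[b.x,b.x+[6*s,0,0],b.x+[0,6*s,0],b.x+[0,0,.07*s]],xatol=.02,fatol=1e-5))
    o=cv2.resize(img[box[1]:box[3],box[0]:box[2]],None,fx=S,fy=S)
    for Q in solid(P,h)[:2]: cv2.polylines(o,[np.int32((proj(tf(pose(b.x[0],b.x[1],0,b.x[2]),Q),K,E)-box[:2]+.5)*S)],1,(0,0,255),1)
    return b.x,b.fun,o
E
python3 - <<'E'
from fitp import *
img,K,E,T=shot("wrist"); np.savez("w3.npz",K=K,E=E,T=T,img=img); print(np.round(T,3))
os=[]
for n,P,p0 in [("tee",TEEP,[475,-275,.2]),("case",CASEP,[432,-18,-.03])]:
    r=arm.outline_of(n,"wrist"); c=proj(tf(pose(*p0[:2],0,p0[2]),[[0,0,34]]),K,E)[0]; print(n,c,[(q["p"],np.round(q["box"])) for q in r])
    q=min(r,key=lambda q:np.hypot(*(D(np.nonzero(q["pixels"])[::-1]).mean(1)-c)))
    x,fv,o=fitp(P,34,q["pixels"],K,E,p0,img); print(np.round(x,3),fv); os.append(cv2.resize(o,(400,500)))
cv2.imwrite("pics/pf.png",np.hstack(os))
E
```

```text
[[-9.99000e-01 -5.10000e-02  0.00000e+00  4.84922e+02]
 [-5.10000e-02  9.99000e-01  1.00000e-03 -1.37541e+02]
 [-1.00000e-03  1.00000e-03 -1.00000e+00  1.58776e+02]
 [ 0.00000e+00  0.00000e+00  0.00000e+00  1.00000e+00]]
tee [190.17603302 178.72763121] [(0.9, array([155., 120., 240., 243.])), (0.66, array([284.,  73., 336., 132.]))]
[ 4.79492e+02 -2.78936e+02  2.09000e-01] 0.04231317212170893
case [437.02784894 150.13776037] [(0.59, array([405., 102., 469., 199.]))]
[ 4.33887e+02 -1.80100e+01 -6.50000e-02] 0.04521162424642111
```

View pics/pf.png

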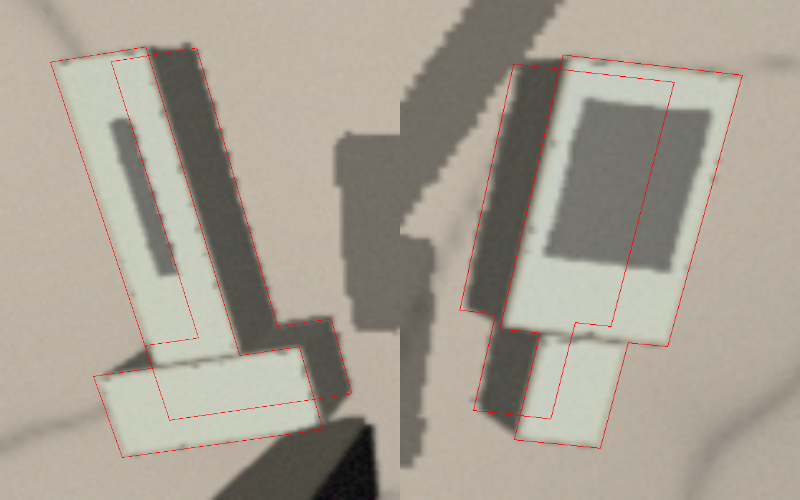

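```bash
cat > par.py <<'E'
from fitp import *
PT=dict(tee=pose(479.5,-278.9,0,.209),case=pose(433.9,-18,0,-.065),blade=pose(421.4,296.8,0,.176))
NE=dict(tee=pose(635.7,.7,66,-.14,SL),case=pose(631.6,148.4,66,-.064,SL),blade=pose(609.2,-143.6,66,.124,SL))
def show(T0,*Ts):
    for T in Ts:
        s,r=moves(T,T0); print("shift",s,"n83:",round(np.linalg.norm(s)/.0833,2),"rot",r,"n",round(np.linalg.norm(r),2)); T0=T
E
python3 - <<'E'
from par import *
C=PT["case"]; show(wristT(),toolpose(C,[-8,0,90]),toolpose(C,[-8,0,16]))
E
```

```text
shift [0.1023 0.2449 0.1382] n83: 3.59 rot [0.012 0.003 1.311] n 1.31
shift [-0.     0.     0.148] n83: 1.78 rot [ 0.  0. -0.] n 0.0
```

Call:
apply_moves --pt "0.0256 0.0612 0.0346 0 0 0" --pt "0.0256 0.0612 0.0346 0 0 0" --pt "0.0256 0.0612 0.0346 0 0 0" --pt "0.0256 0.0612 0.0346 0 0 0" --pt "0 0 0 0 0 0.655"

```text
time: 6.5
tcp_pos: [419.2, -12.8, 87.1]
ee_rot: [-0.004, 0.003, 1.0, 0.002]
ft_force: [-1.2, 0.9, 0.1]
gripper_width: 93.0
gripper_force: 0.0
```

Call:
apply_moves --pt "0 0 0 0 0 0.655" --pt "0 0 0 0 0 0" --pt "0 0 0.05 0 0 0" --pt "0 0 0.05 0 0 0" --pt "0 0 0.048 0 0 0"

```text
time: 6.92
tcp_pos: [427.0, -18.5, 16.2]
ee_rot: [0.002, 0.032, 0.999, -0.0]
ft_force: [0.2, -0.2, -0.8]
gripper_width: 92.8
gripper_force: 0.0
```

Call:
apply_moves --pt "0 0 0 0 0 0" --pt "0 0 0 0 0 0" --pt "0 0 0 0 0 0"

```text
time: 7.17
tcp_pos: [427.1, -18.3, 17.2]
ee_rot: [0.001, 0.032, 0.999, 0.0]
ft_force: [-0.4, 0.6, 0.8]
gripper_width: 93.0
gripper_force: 0.0
```

```bash
python3 - <<'E'
from par import *
show(wristT(),toolpose(PT["case"],[-8,0,16]))
E
```

```text
shift [0.0024 0.0015 0.0023] n83: 0.04 rot [0.002 0.014 0.003] n 0.01
```

Call:
apply_moves --pt "0 0 0 0 0 0" --pt "0 0 0 0 0 0" --pt "0 0 0 0 0 0" --pt "0 0 0 0 0 0" --pt "0 0 0 0 0 0" --hand 1 --newtons 40

```text
time: 7.58
tcp_pos: [426.7, -17.8, 16.5]
ee_rot: [0.0, 0.032, 0.999, 0.0]
ft_force: [0.7, 0.5, 0.3]
gripper_width: 64.5
gripper_force: 0.0
```

```bash
cat > cmd.py <<'E'
from par import *
T=np.eye(4); T[:3,:3]=quat([0,.1838513,.982954,0]).as_matrix(); T[:3,3]=198.765,512.833,218.653
LOG=[]
def run(T,rows):
    for n,*r in rows:
        for _ in range(n):
            M=np.eye(4); M[:3,:3]=R.from_rotvec(D(r[3:])*5,degrees=True).as_matrix(); M[:3,3]=D(r[:3])*500; T=T@M
    return T
A=run(T,[(8,-.0714,-.0305,.0239,0,0,0),(5,0,0,0,0,0,-1),(1,0,0,0,0,0,-.6)])
B=run(A,[(9,-.0337,-.0702,-.0198,0,0,0),(7,0,0,0,.05,-.856,.187)])
C=run(B,[(5,.0541,-.055,-.0068,0,0,0),(7,0,0,0,-.021,.857,-.076)])
F=run(C,[(4,.0256,.0612,.0346,0,0,0),(2,0,0,0,0,0,.655),(2,0,0,.05,0,0,0),(1,0,0,.048,0,0,0)])
E
python3 - <<'E'
from cmd import *
E
python3 - <<'E'
import sys; sys.path.insert(0,'.')
import importlib.util
s=importlib.util.spec_from_file_location("cm","cmd.py"); c=importlib.util.module_from_spec(s); s.loader.exec_module(c)
import numpy as np
for n,X in zip("ABCF",(c.A,c.B,c.C,c.F)): print(n,np.round(X[:3,3],1),np.round(X[:3,0],3))
for f in ("w1","w2b","w3"):
    T=np.load(f+".npz")["T"]; print(f,np.round(T[:3,3],1),np.round(T[:3,0],3))
o=c.arm.get_obs(); print(o["tcp_pos"],o["gripper_width"],o["gripper_force"])
E
mv cmd.py cmdp.py
```

```text
A [421.  295.9 123.1] [-0.993 -0.119  0.   ]
B [6.090e+02 2.000e-01 2.122e+02] [-0.866 -0.002 -0.5  ]
C [ 483.6 -137.6  159.3] [-0.999 -0.05   0.   ]
F [426.4 -17.8  16.1] [-0.998  0.065  0.   ]
w1 [421.1 295.8 123.1] [-0.993 -0.12  -0.   ]
w2b [ 6.104e+02 -1.000e-01  2.131e+02] [-0.866 -0.002 -0.5  ]
w3 [ 484.9 -137.5  158.8] [-0.999 -0.051 -0.001]
[426.69583246 -17.84242834  16.52789738] 64.4967457202706 0.0
```

Call:
apply_moves --pt "0 0 0 0 0 0" --pt "0 0 0 0 0 0" --pt "0 0 0 0 0 0" --pt "0 0 0 0 0 0" --pt "0 0 0 0 0 0"

```text
time: 8.0
tcp_pos: [426.4, -17.7, 16.1]
ee_rot: [-0.0, 0.032, 0.999, 0.0]
ft_force: [0.7, 1.1, 0.8]
gripper_width: 41.7
gripper_force: 40.0
```

```bash
python3 - <<'E'
from cmdp import *
def ld(f,X):
    d=np.load(f+".npz"); return d["img"],d["K"],X@np.linalg.inv(d["T"])@d["E"]
img,K,E=ld("w2b",B)
for n,p0,seed,lo,hi in [("case",[634,148,-.04],(470,150),0,130),("tee",[635,0,-.14],(318,130),0,118),("blade",[609,-143,.126],(180,130),135,255)]:
    x,fv,o=fitn(n,img,K,E,p0,seed,lo,hi); print(n,np.round(x,3),round(fv,4))
# part shifts: translation of camera only
for f,X in(("w1",A),("w3",C)):
    d=np.load(f+".npz"); print(f,X[:3,3]-d["T"][:3,3])
E
```

```text
case [ 6.29421e+02  1.48194e+02 -6.50000e-02] 0.0289
tee [ 6.33798e+02  1.39000e+00 -1.40000e-01] 0.0644
blade [ 6.07439e+02 -1.42829e+02  1.21000e-01] 0.0421
w1 [-0.12129491  0.01429739 -0.03653174]
w3 [-1.2740065  -0.03420883  0.47897979]
```

Call:
apply_moves --pt "0 0 -0.06 0 0 0" --pt "0 0 -0.08 0 0 0" --pt "0 0 -0.06 0 0 0" --pt "0 0 0 0 0 0" --pt "0 0 0 0 0 0"

```text
time: 8.42
tcp_pos: [427.6, -18.2, 117.4]
ee_rot: [0.002, 0.032, 0.999, -0.0]
ft_force: [-0.1, -0.4, -2.3]
gripper_width: 41.3
gripper_force: 40.0
```

```bash
python3 - <<'E'
from cmdp import *
G=run(F,[(1,0,0,-.2,0,0,0)])
NE=dict(tee=pose(633.8,1.4,66,-.14,SL),case=pose(629.4,148.2,66,-.065,SL),blade=pose(607.4,-142.8,66,.121,SL))
img,K,E,T=shot("wrist"); cv2.imwrite("pics/w4.png",img); np.savez("w4.npz",K=K,E=E,T=T,img=img)
Tc=np.linalg.inv(T)@E
# held case in tool frame: case at TCP + (−(−6.2)...) 
H=toolpose(np.eye(4),[0,0,0]) # tool axes in part frame
M=np.linalg.inv(toolpose(np.eye(4),[-6.2,0,16.1]))  # part in tool
for p in ([-50,-21,34],[-50,21,34],[20,21,34],[-50,-21,0],[-50,21,0]): print(p,np.round(proj(tf(M,[p]),K,Tc),1))
r=arm.outline_of("case","wrist"); print([(q["p"],np.round(q["box"])) for q in r])
b=img[90:260,230:410]; cv2.imwrite("pics/w4c.png",cv2.resize(b,(635,600),interpolation=cv2.INTER_CUBIC))
g=cv2.cvtColor(img,cv2.COLOR_BGR2GRAY).astype(int)
for row in (150,165,180): print(row,[(c,g[row,c-2],g[row,c+2]) for c in range(240,400) if abs(g[row,c+1]-g[row,c-1])>25])
show(G,toolpose(NE["case"],[-6.2,0,76]),toolpose(NE["case"],[-6.2,0,32]),toolpose(NE["case"],[-6.2,0,16]))
E
```

```text
[-50, -21, 34] [[280.6 182.3]]
[-50, 21, 34] [[357.6 182.3]]
[20, 21, 34] [[353.4 294. ]]
[-50, -21, 0] [[287.3 171.5]]
[-50, 21, 0] [[350.8 171.4]]
[(0.76, array([279., 175., 358., 338.]))]
150 [(245, np.int64(118), np.int64(184)), (246, np.int64(122), np.int64(192)), (247, np.int64(123), np.int64(190)), (253, np.int64(195), np.int64(113)), (254, np.int64(187), np.int64(116)), (255, np.int64(178), np.int64(116)), (378, np.int64(115), np.int64(176)), (379, np.int64(113), np.int64(183)), (380, np.int64(116), np.int64(186)), (385, np.int64(181), np.int64(119)), (386, np.int64(176), np.int64(119))]
165 []
180 [(373, np.int64(112), np.int64(186)), (374, np.int64(113), np.int64(189)), (376, np.int64(166), np.int64(114)), (377, np.int64(186), np.int64(113)), (378, np.int64(189), np.int64(112))]
shift [-0.2969  0.3577 -0.0251] n83: 5.59 rot [ 6.000e-03 -6.002e+00  2.000e-03] n 6.0
shift [0.    0.    0.088] n83: 1.06 rot [ 0.  0. -0.] n 0.0
shift [ 0.    -0.     0.032] n83: 0.38 rot [ 0.  0. -0.] n 0.0
```

View pics/w4c.png

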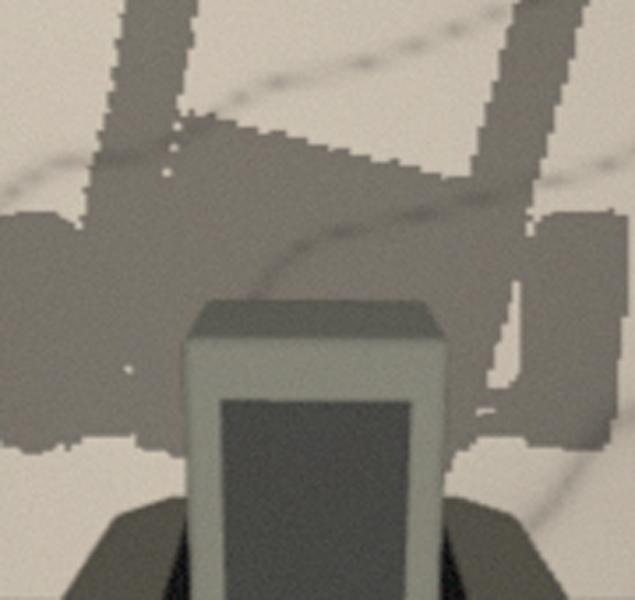

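Call:
apply_moves --pt "-0.0495 0.0596 -0.0042 0 0 0" --pt "-0.0495 0.0596 -0.0042 0 0 0" --pt "-0.0495 0.0596 -0.0042 0 0 0" --pt "-0.0495 0.0596 -0.0042 0 0 0" --pt "-0.0495 0.0596 -0.0042 0 0 0"

```text
time: 8.93
tcp_pos: [559.1, 124.3, 124.0]
ee_rot: [-0.002, 0.032, 0.999, 0.0]
ft_force: [0.7, -0.4, -1.1]
gripper_width: 41.8
gripper_force: 40.0
```

Call:
apply_moves --pt "-0.0495 0.0596 -0.0042 0 0 0" --pt "0 0 0 0 -1 0" --pt "0 0 0 0 -1 0" --pt "0 0 0 0 -1 0" --pt "0 0 0 0 -1 0"

```text
time: 9.35
tcp_pos: [584.8, 151.3, 125.4]
ee_rot: [0.173, 0.031, 0.984, -0.006]
ft_force: [-0.0, 0.5, -2.1]
gripper_width: 41.7
gripper_force: 40.0
```

Call:
apply_moves --pt "0 0 0 0 -1 0" --pt "0 0 0 0 -1 0" --pt "0 0 0.04 0 0 0" --pt "0 0 0 0 0 0" --pt "0 0 0 0 0 0"

```text
time: 9.77
tcp_pos: [594.5, 150.1, 108.6]
ee_rot: [0.256, 0.031, 0.966, -0.009]
ft_force: [0.5, 0.2, -1.1]
gripper_width: 41.6
gripper_force: 40.0
```

```bash
cat >> cmdp.py <<'E'
NE=dict(tee=pose(633.8,1.4,66,-.14,SL),case=pose(629.4,148.2,66,-.065,SL),blade=pose(607.4,-142.8,66,.121,SL))
G=run(F,[(1,0,0,-.2,0,0,0),(6,-.0495,.0596,-.0042,0,0,0),(6,0,0,0,0,-1,0),(1,0,0,.04,0,0,0)])
def edges(g,a,b,n=60,thr=18):
    "edge positions along segment a->b (px), list of (dist along, x,y, step)"
    a,b=D(a,float),D(b,float); L=np.hypot(*(b-a)); t=np.arange(0,L,.25)
    P=a+(b-a)/L*t[:,None]; v=cv2.remap(g.astype(np.float32),np.float32(P[:,:1]),np.float32(P[:,1:]),cv2.INTER_LINEAR)[:,0]
    v=np.convolve(np.pad(v,4,mode="edge"),np.ones(9)/9,"valid"); dv=v[6:]-v[:-6]; out=[]
    for i in range(3,len(dv)-3):
        if abs(dv[i])>thr and abs(dv[i])==abs(dv[max(0,i-6):i+7]).max(): out.append((*np.round(P[i+3],1).tolist(),int(dv[i])))
    return out
E
python3 - <<'E'
from cmdp import *
img,K,E,T=shot("wrist"); cv2.imwrite("pics/w5.png",img); np.savez("w5.npz",K=K,E=E,T=T,img=img)
print(np.round(T[:3,3],1),np.round(G[:3,3],1),np.round(T[:3,0]-G[:3,0],3))
E=G@np.linalg.inv(T)@E; N=NE["case"]; g=cv2.cvtColor(img,cv2.COLOR_BGR2GRAY)
for y in(-15,0,15):
    a,b=proj(tf(N,[[-80,y,12],[-40,y,12]]),K,E); print("pred in/out edge",np.round(proj(tf(N,[[-51.5,y,12],[-62,y,12]]),K,E),1).tolist()); print(edges(g,a,b))
for x in(-56,-58): 
    a,b=proj(tf(N,[[x,-45,12],[x,45,12]]),K,E); print("side pred",np.round(proj(tf(N,[[x,-33.2,12],[x,33.2,12]]),K,E),1).tolist(),edges(g,a,b))
print("tail pred",np.round(proj(tf(toolpose(np.eye(4),[-6.2,0,16.1])@np.diag([1,1,1,1]),[[0,0,0]]),K,E),1) if 0 else np.round(proj(tf(G@np.linalg.inv(toolpose(np.eye(4),[-6.2,0,16.1])),[[-50,0,34],[-50,0,0],[-50,-21,0],[-50,21,0]]),K,E),1).tolist())
E
```

```text
[594.5 150.1 108.6] [596.2 150.3 111.4] [-0.003 -0.     0.005]
pred in/out edge [[299.3, 162.5], [299.0, 148.4]]
[(299.1, 155.3, 28), (299.4, 170.3, -39), (299.5, 174.3, 29)]
pred in/out edge [[319.1, 162.5], [319.1, 148.4]]
[(319.1, 155.6, 27), (319.1, 170.1, -39), (319.1, 174.1, 32)]
pred in/out edge [[339.0, 162.5], [339.3, 148.4]]
[(339.2, 154.8, 30), (338.9, 169.8, -40), (338.8, 174.3, 28)]
side pred [[274.9, 156.5], [363.4, 156.5]] [(271.9, 156.5, -19), (274.9, 156.5, 30), (363.4, 156.5, -18)]
side pred [[274.8, 153.8], [363.5, 153.8]] []
tail pred [[319.2, 181.7], [319.1, 170.9], [287.3, 171.0], [351.0, 170.9]]
```

```bash
python3 - <<'E'
from cmdp import *
N=NE["case"]
for i in range(4):
    img,K,E,T=shot("wrist"); print(np.round(T[:3,3],1),np.round(T[:3,0],4),arm.get_obs()["ft_force"].round(1))
    g=cv2.cvtColor(img,cv2.COLOR_BGR2GRAY); print(edges(g,(319.1,140),(319.1,180)))
np.savez("w5b.npz",K=K,E=E,T=T,img=img)
Tj=arm.get_obs()["joints"]; print(Tj)
E
```

```text
[595.7 150.2 110. ] [-0.8659  0.0563 -0.4971] [ 0.1 -0.1 -0.9]
[(319.1, 152.8, 32), (319.1, 167.5, -43), (319.1, 174.2, 31)]
[596.5 150.2 111. ] [-0.8649  0.0566 -0.4987] [ 0.3  0.4 -0.7]
[(319.1, 151.0, 32), (319.1, 165.8, -41), (319.1, 174.2, 33)]
[596.8 150.2 111.6] [-0.8643  0.0566 -0.4998] [-0.3  0.6 -1.7]
[(319.1, 149.8, 31), (319.1, 164.8, -39), (319.1, 174.2, 31)]
[597.  150.2 111.9] [-0.864   0.0567 -0.5003] [ 0.1 -0.2 -1.9]
[(319.1, 149.8, 32), (319.1, 164.5, -43), (319.1, 174.2, 29)]
[ 0.12120661  0.2494613   1.98539439 -0.23889703  0.40012294 -1.18810662]
```

```bash
cat >> cmdp.py <<'E'
NE=dict(tee=pose(635.7,.7,66,-.14,SL),case=pose(631.6,148.4,66,-.064,SL),blade=pose(609.2,-143.6,66,.124,SL))
E
python3 - <<'E'
from cmdp import *
N=NE["case"]
for i in range(2):
    img,K,E,T=shot("wrist"); print(np.round(T[:3,3],1),np.round(T[:3,0],4))
g=cv2.cvtColor(img,cv2.COLOR_BGR2GRAY)
for y in(-15,0,15):
    a,b=proj(tf(N,[[-80,y,12],[-40,y,12]]),K,E); print("pred in/out edge",np.round(proj(tf(N,[[-51.5,y,12],[-62,y,12]]),K,E),1).tolist()); print(edges(g,a,b))
for x in(-56,-58): 
    a,b=proj(tf(N,[[x,-45,12],[x,45,12]]),K,E); print("side pred",np.round(proj(tf(N,[[x,-33.2,12],[x,33.2,12]]),K,E),1).tolist(),edges(g,a,b,thr=12))
H=T@np.linalg.inv(toolpose(np.eye(4),[-7.3,0,16.1]))
print("tail pred",np.round(proj(tf(H,[[-50,0,34],[-50,0,0],[-50,-21,0],[-50,21,0]]),K,E),1).tolist())
Z=np.linalg.inv(N)@H; print("case in nest",np.round(Z[:3,3],1),"rotvec deg",R.from_matrix(Z[:3,:3]).as_rotvec(degrees=True).round(2))
E
```

```text
[596.9 150.3 112.1] [-0.8638  0.0566 -0.5006]
[596.8 150.3 112.1] [-0.8638  0.0566 -0.5007]
pred in/out edge [[299.8, 163.5], [299.5, 149.5]]
[(299.5, 149.9, 29), (299.8, 164.4, -43), (300.0, 174.4, 28)]
pred in/out edge [[319.5, 163.5], [319.5, 149.5]]
[(319.5, 149.6, 32), (319.5, 164.4, -43), (319.6, 174.1, 30)]
pred in/out edge [[339.3, 163.4], [339.5, 149.5]]
[(339.5, 149.3, 31), (339.3, 164.3, -40), (339.1, 174.3, 32)]
side pred [[275.6, 157.6], [363.5, 157.4]] [(271.8, 157.6, -18), (274.8, 157.6, 43), (362.0, 157.4, -22)]
side pred [[275.5, 154.9], [363.6, 154.8]] [(271.6, 154.9, -16), (274.6, 154.9, 41), (362.4, 154.8, -21)]
tail pred [[319.2, 183.7], [319.1, 172.6], [287.4, 172.6], [350.9, 172.6]]
case in nest [ 0.2 -0.4 41.2] rotvec deg [ 0.   -0.04 -0.07]
```

Call:
apply_moves --pt "0.0012 -0.001 0.03 0 0 0" --pt "0 0 0.02 0 0 0" --pt "0 0 0.012 0 0 0" --pt "0 0 0.008 0 0 0" --pt "0 0 0 0 0 0"

```text
time: 10.53
tcp_pos: [613.4, 148.8, 80.2]
ee_rot: [0.258, 0.031, 0.965, -0.008]
ft_force: [1.1, 1.7, -1.6]
gripper_width: 41.6
gripper_force: 40.0
```

Call:
apply_moves --pt "0 0 0.006 0 0 0" --pt "0 0 0.006 0 0 0" --pt "0 0 0 0 0 0" --pt "0 0 0 0 0 0" --pt "0 0 0 0 0 0"

```text
time: 10.95
tcp_pos: [616.2, 148.6, 75.8]
ee_rot: [0.259, 0.031, 0.965, -0.008]
ft_force: [0.5, 1.9, -1.8]
gripper_width: 41.8
gripper_force: 40.0
```

```bash
python3 - <<'E'
from cmdp import *
T=wristT(); Z=np.linalg.inv(NE["case"])@T@np.linalg.inv(toolpose(np.eye(4),[-7.3,0,16.1])); print(np.round(Z[:3,3],1),R.from_matrix(Z[:3,:3]).as_rotvec(degrees=True).round(2),arm.get_obs()["ft_force"],arm.get_obs()["moment"])
E
```

```text
[-1.1 -0.8  0.1] [ 0.01 -0.02 -0.04] [ 0.49326215  1.90504212 -1.78433062] [0.22138802 0.25268772 0.18360011]
```

Call:
apply_moves --pt "0 0 0.003 0 0 0" --pt "0 0 0 0 0 0" --pt "0 0 0 0 0 0"

```text
time: 11.2
tcp_pos: [616.3, 148.6, 75.7]
ee_rot: [0.259, 0.031, 0.965, -0.008]
ft_force: [-10.8, 1.1, 13.4]
gripper_width: 41.7
gripper_force: 40.0
```

Call:
apply_moves --pt "0 0 0 0 0 0" --pt "0 0 0 0 0 0" --pt "0 0 0 0 0 0" --hand 0

```text
time: 11.45
tcp_pos: [617.0, 148.4, 74.5]
ee_rot: [0.259, 0.031, 0.965, -0.008]
ft_force: [-0.1, -0.5, 0.0]
gripper_width: 46.4
gripper_force: 0.0
```

```bash
python3 - <<'E'
from cmdp import *
PT["tee"]=pose(479.5,-278.9,0,.209)
T=wristT(); Z=np.linalg.inv(NE["case"])@T; print(np.round(Z[:3,3],1))
T1=toolpose(NE["case"],[-8,0,120]); T2=toolpose(PT["tee"],[5,0,130]); show(T,T1,T2,toolpose(PT["tee"],[5,0,15]))
E
```

```text
[-8.4 -0.9 14.6]
shift [-0.0009  0.0018 -0.2107] n83: 2.53 rot [-0.     0.002 -0.012] n 0.01
shift [ 0.1272 -0.8696  0.0095] n83: 10.55 rot [-0.819  5.962 -3.056] n 6.75
shift [0.   0.   0.23] n83: 2.76 rot [0. 0. 0.] n 0.0
```

Call:
apply_moves --pt "0 0 -0.05 0 0 0" --pt "0 0 -0.08 0 0 0" --pt "0 0 -0.08 0 0 0"

```text
time: 11.7
tcp_pos: [563.1, 151.5, 164.3]
ee_rot: [0.257, 0.032, 0.966, -0.008]
ft_force: [0.7, 0.1, 1.1]
gripper_width: 46.6
gripper_force: 0.0
```

Call:
apply_moves --pt "0.0116 -0.079 0.0009 0 0 0" --pt "0.0116 -0.079 0.0009 0 0 0" --pt "0.0116 -0.079 0.0009 0 0 0" --pt "0.0116 -0.079 0.0009 0 0 0" --pt "0.0116 -0.079 0.0009 0 0 0" --hand -1

```text
time: 12.12
tcp_pos: [530.4, -29.7, 150.0]
ee_rot: [0.258, 0.031, 0.966, -0.008]
ft_force: [-0.3, -0.5, -0.0]
gripper_width: 75.2
gripper_force: 0.0
```

Call:
apply_moves --pt "0.0116 -0.079 0.0009 0 0 0" --pt "0.0116 -0.079 0.0009 0 0 0" --pt "0.0116 -0.079 0.0009 0 0 0" --pt "0.0116 -0.079 0.0009 0 0 0" --pt "0.0116 -0.079 0.0009 0 0 0"

```text
time: 12.53
tcp_pos: [493.6, -224.5, 133.4]
ee_rot: [0.258, 0.032, 0.966, -0.008]
ft_force: [0.9, 0.3, 0.1]
gripper_width: 93.1
gripper_force: 0.0
```

Call:
apply_moves --pt "0.0116 -0.079 0.0009 0 0 0" --pt "0 0 0 -0.117 0.852 -0.437" --pt "0 0 0 -0.117 0.852 -0.437" --pt "0 0 0 -0.117 0.852 -0.437" --pt "0 0 0 -0.117 0.852 -0.437"

```text
time: 12.95
tcp_pos: [486.3, -263.4, 130.1]
ee_rot: [0.109, -0.046, 0.993, -0.004]
ft_force: [-0.8, 0.2, -0.6]
gripper_width: 92.9
gripper_force: 0.0
```

Call:
apply_moves --pt "0 0 0 -0.117 0.852 -0.437" --pt "0 0 0 -0.117 0.852 -0.437" --pt "0 0 0 -0.117 0.852 -0.437" --pt "0 0 0 0 0 0" --pt "0 0 0 0 0 0"

```text
time: 13.37
tcp_pos: [487.8, -261.0, 129.2]
ee_rot: [-0.001, -0.105, 0.995, 0.001]
ft_force: [0.3, 1.0, 0.3]
gripper_width: 92.8
gripper_force: 0.0
```

```bash
python3 - <<'E'
from cmdp import *
img,K,E,T=shot("wrist"); img,K,E,T=shot("wrist");np.savez("w6.npz",K=K,E=E,T=T,img=img); print(np.round(T[:3,3],1))
r=arm.outline_of("tee","wrist"); print([(q["p"],np.round(q["box"])) for q in r])
c=proj([[479.5,-278.9,34]],K,E)[0]
q=min(r,key=lambda q:np.hypot(*(D(np.nonzero(q["pixels"])[::-1]).mean(1)-c)))
x,fv,o=fitp(TEEP,34,q["pixels"],K,E,[479.5,-278.9,.209],img); print(np.round(x,3),fv)
show(wristT(),toolpose(pose(x[0],x[1],0,x[2]),[5,0,100]),toolpose(pose(x[0],x[1],0,x[2]),[5,0,15]))
E
```

```text
[ 487.  -260.9  129.2]
[(0.56, array([269., 122., 337., 251.]))]
[ 4.79481e+02 -2.78526e+02  2.12000e-01] 0.04661811269632066
shift [ 0.0102 -0.0315  0.0591] n83: 0.81 rot [ 0.024 -0.021 -0.053] n 0.06
shift [0.   0.   0.17] n83: 2.04 rot [ 0.  0. -0.] n 0.0
```

Call:
apply_moves --pt "0.0102 -0.0315 0.0591 0 0 -0.053" --pt "0 0 0 0 0 0" --pt "0 0 0.06 0 0 0" --pt "0 0 0.06 0 0 0" --pt "0 0 0.05 0 0 0"

```text
time: 13.93
tcp_pos: [484.1, -277.6, 14.9]
ee_rot: [-0.001, -0.105, 0.994, 0.001]
ft_force: [0.4, 0.5, -0.5]
gripper_width: 93.0
gripper_force: 0.0
```

Call:
apply_moves --pt "0 0 0 0 0 0" --pt "0 0 0 0 0 0" --pt "0 0 0 0 0 0" --pt "0 0 0 0 0 0" --pt "0 0 0 0 0 0" --hand 1 --newtons 40

```text
time: 14.35
tcp_pos: [486.0, -278.6, 17.4]
ee_rot: [-0.0, -0.106, 0.994, -0.001]
ft_force: [-0.2, -0.4, 0.0]
gripper_width: 64.2
gripper_force: 0.0
```

Call:
apply_moves --pt "0 0 0 0 0 0" --pt "0 0 0 0 0 0" --pt "0 0 0 0 0 0" --pt "0 0 0 0 0 0" --pt "0 0 0 0 0 0"

```text
time: 14.77
tcp_pos: [485.0, -277.7, 15.5]
ee_rot: [-0.001, -0.106, 0.994, 0.0]
ft_force: [-0.2, 1.3, 0.5]
gripper_width: 30.7
gripper_force: 0.0
```

Call:
apply_moves --pt "0 0 0 0 0 0" --pt "0 0 0 0 0 0" --pt "0 0 0 0 0 0"

```text
time: 15.02
tcp_pos: [484.9, -277.5, 15.4]
ee_rot: [-0.001, -0.106, 0.994, 0.001]
ft_force: [-0.6, 1.2, 1.2]
gripper_width: 27.5
gripper_force: 40.0
```

```bash
python3 - <<'E'
from cmdp import *
P=pose(479.5,-278.5,0,.212); T=wristT(); Z=np.linalg.inv(P)@T; print(np.round(Z[:3,3],1),R.from_matrix(np.diag([-1,1,-1.])@Z[:3,:3]).as_rotvec(degrees=True).round(2))
g=Z[:3,3]; N=NE["tee"]
show(T,toolpose(P,[g[0],0,g[2]+120]),toolpose(N,[g[0]-12,0,g[2]+60]),toolpose(N,[g[0]-12,0,g[2]+40]))
E
```

```text
[ 5.5 -0.2 15.4] [-0.09  0.15 -0.08]
shift [ 0.0006  0.0007 -0.24  ] n83: 2.88 rot [ 0.018 -0.03   0.015] n 0.04
shift [-0.3305  0.5101  0.0147] n83: 7.3 rot [ 1.056 -5.937  3.941] n 7.2
shift [ 0.   -0.    0.04] n83: 0.48 rot [ 0. -0. -0.] n 0.0
```

Call:
apply_moves --pt "0 0 -0.06 0 0 0" --pt "0 0 -0.08 0 0 0" --pt "0 0 -0.08 0 0 0" --pt "0 0 -0.02 0 0 0"

```text
time: 15.35
tcp_pos: [487.9, -280.0, 141.4]
ee_rot: [0.002, -0.107, 0.994, -0.003]
ft_force: [0.4, -0.4, -1.0]
gripper_width: 27.7
gripper_force: 40.0
```

Call:
apply_moves --pt "-0.0413 0.0638 0.0018 0 0 0" --pt "-0.0413 0.0638 0.0018 0 0 0" --pt "-0.0413 0.0638 0.0018 0 0 0" --pt "-0.0413 0.0638 0.0018 0 0 0" --pt "-0.0413 0.0638 0.0018 0 0 0"

```text
time: 15.77
tcp_pos: [552.2, -98.4, 129.9]
ee_rot: [-0.002, -0.106, 0.994, 0.001]
ft_force: [1.5, -0.8, -1.7]
gripper_width: 27.9
gripper_force: 40.0
```

Call:
apply_moves --pt "-0.0413 0.0638 0.0018 0 0 0" --pt "-0.0413 0.0638 0.0018 0 0 0" --pt "-0.0413 0.0638 0.0018 0 0 0" --pt "0 0 0 0.132 -0.742 0.493" --pt "0 0 0 0.132 -0.742 0.493"

```text
time: 16.18
tcp_pos: [593.6, 9.3, 126.4]
ee_rot: [0.065, -0.065, 0.996, -0.004]
ft_force: [-0.8, -0.5, -1.2]
gripper_width: 27.9
gripper_force: 40.0
```

Call:
apply_moves --pt "0 0 0 0.132 -0.742 0.493" --pt "0 0 0 0.132 -0.742 0.493" --pt "0 0 0 0.132 -0.742 0.493" --pt "0 0 0 0.132 -0.742 0.493" --pt "0 0 0 0.132 -0.742 0.493"

```text
time: 16.6
tcp_pos: [591.8, 6.6, 127.4]
ee_rot: [0.226, 0.047, 0.973, -0.016]
ft_force: [-0.6, -0.5, -1.6]
gripper_width: 27.9
gripper_force: 40.0
```

Call:
apply_moves --pt "0 0 0 0.132 -0.742 0.493" --pt "0 0 0 0 0 0" --pt "0 0 0 0 0 0" --pt "0 0 0 0 0 0" --pt "0 0 0 0 0 0"

```text
time: 17.02
tcp_pos: [593.9, 6.2, 128.7]
ee_rot: [0.257, 0.067, 0.964, -0.018]
ft_force: [0.2, -0.2, -2.7]
gripper_width: 27.8
gripper_force: 40.0
```

```bash
cat > chk.py <<'E'
from cmdp import *
def chk(name,g,n=2):
    for i in range(n): img,K,E,T=shot("wrist")
    H=T@np.linalg.inv(toolpose(np.eye(4),g)); N=NE[name]; Z=np.linalg.inv(N)@H
    print(np.round(T[:3,3],1),name,"in nest",np.round(Z[:3,3],2),"rotvec deg",R.from_matrix(Z[:3,:3]).as_rotvec(degrees=True).round(2))
    show(T,toolpose(N,g))
    return img,K,E,T,H,N,cv2.cvtColor(img,cv2.COLOR_BGR2GRAY)
E
python3 - <<'E'
from chk import *
img,K,E,T,H,N,g=chk("tee",[5.5,0,15.4],3); np.savez("w7.npz",K=K,E=E,T=T,img=img)
P=lambda X,F:np.round(proj(tf(F,X),K,E),1).tolist()
for y in(-10,0,10):
    a,b=P([[-95,y,9],[-50,y,9]],N); print("inner edge",P([[-65,y,9],[-75,y,9]],N),edges(g,a,b,thr=12))
a,b=P([[-69,-45,9],[-69,45,9]],N); print("sides",P([[-69,-26.2,9],[-69,26.2,9]],N),edges(g,a,b,thr=12))
for x in (-30,-50): a,b=P([[x,-45,9],[x,45,9]],N); print("sides",x,P([[x,-26.2,9],[x,26.2,9]],N),edges(g,a,b,thr=12))
print("tail",P([[-65,0,0],[-65,0,34]],H), edges(g,P([[-90,0,0]],H)[0],P([[-50,0,34]],H)[0],thr=10))
print("shank sides",P([[-55,-14,34],[-55,14,34]],H),edges(g,*P([[-55,-30,34],[-55,30,34]],H),thr=12))
E
```

```text
[593.8   6.2 128.6] tee in nest [-10.85  -0.39  59.96] rotvec deg [0.04 0.14 0.06]
shift [-0.0219  0.0007  0.1198] n83: 1.46 rot [ 0.008 -0.029  0.012] n 0.03
inner edge [[307.4, 141.3], [307.2, 128.7]] [(307.0, 106.2, -36), (307.2, 122.5, -14), (307.3, 127.0, 42), (307.3, 130.2, -13), (307.3, 133.2, 21)]
inner edge [[319.6, 141.3], [319.6, 128.7]] [(319.6, 106.2, -38), (319.6, 122.2, -15), (319.6, 127.0, 43), (319.6, 130.2, -13), (319.6, 133.5, 21)]
inner edge [[331.8, 141.3], [332.0, 128.7]] [(332.3, 106.2, -37), (332.1, 122.5, -17), (332.0, 127.0, 46), (332.0, 130.2, -14), (331.9, 133.5, 18)]
sides [[287.4, 136.2], [351.8, 136.3]] [(281.1, 136.2, -19), (287.1, 136.2, 39), (293.4, 136.2, 16), (343.9, 136.3, -16), (351.6, 136.3, -24)]
sides -30 [[288.8, 183.1], [350.3, 183.2]] [(279.3, 183.1, -15), (288.5, 183.1, 84), (293.0, 183.1, -33), (313.3, 183.1, -38), (324.0, 183.2, 39), (344.3, 183.2, 28), (350.3, 183.2, -81)]
sides -50 [[288.1, 159.6], [351.0, 159.7]] [(284.7, 159.6, -16), (287.7, 159.6, 36), (293.7, 159.6, 16), (343.5, 159.7, -17), (350.7, 159.7, -22)]
tail [[319.1, 129.3], [319.1, 131.2]] [(319.1, 106.3, -39), (319.1, 112.8, 11), (319.1, 122.3, -15), (319.1, 127.0, 44), (319.1, 130.3, -15), (319.1, 133.3, 22)]
shank sides [[292.4, 150.8], [345.8, 150.8]] [(263.4, 150.8, -71), (283.2, 150.8, -19), (287.6, 150.8, 43), (293.6, 150.8, 16), (343.9, 150.8, -18), (351.2, 150.8, -21)]
```

Call:
apply_moves --pt "0 0.0007 0.04 0 -0.029 0" --pt "0 0 0.03 0 0 0" --pt "0 0 0.018 0 0 0" --pt "0 0 0.007 0 0 0" --pt "0 0 0 0 0 0"

```text
time: 17.58
tcp_pos: [616.2, 3.6, 86.0]
ee_rot: [0.257, 0.067, 0.964, -0.018]
ft_force: [-0.4, 0.3, -2.2]
gripper_width: 27.8
gripper_force: 40.0
```

Call:
apply_moves --pt "0 0 0 0 0 0" --pt "0 0 0 0 0 0" --pt "0 0 0 0 0 0" --pt "0 0 0 0 0 0"

```text
time: 17.92
tcp_pos: [616.4, 3.7, 87.7]
ee_rot: [0.259, 0.067, 0.963, -0.018]
ft_force: [-1.5, -0.1, -2.0]
gripper_width: 27.5
gripper_force: 40.0
```

```bash
python3 - <<'E'
from chk import *
img,K,E,T,H,N,g=chk("tee",[5.5,0,15.4],1); np.savez("w8.npz",K=K,E=E,T=T,img=img)
P=lambda X,F:np.round(proj(tf(F,X),K,E),1).tolist()
a,b=P([[-68,-45,9],[-68,45,9]],N); print("sides",P([[-68,-26.2,9],[-68,26.2,9]],N),edges(g,a,b,thr=12))
a,b=P([[-95,20,9],[-50,20,9]],N); print("outer edge",P([[-75.5,20,9]],N),edges(g,a,b,thr=12))
print("tail",P([[-65,0,0],[-65,0,34]],H), edges(g,P([[-90,0,0]],H)[0],P([[-50,0,34]],H)[0],thr=10))
E
```

```text
[616.4   3.7  87.7] tee in nest [-11.53   0.25  13.18] rotvec deg [ 0.05 -0.05  0.04]
shift [-0.0231 -0.0005  0.0264] n83: 0.42 rot [0.009 0.01  0.009] n 0.02
sides [[278.7, 142.5], [358.8, 142.5]] [(278.5, 142.5, 42), (293.5, 142.5, 17), (344.0, 142.5, -16), (358.8, 142.5, -40), (377.8, 142.5, 17)]
outer edge [[349.7, 130.7]] [(350.4, 103.9, -37), (349.9, 123.4, -17), (349.7, 129.7, 41)]
tail [[319.1, 129.2], [319.1, 131.2]] [(319.1, 103.8, -35), (319.1, 123.6, -16), (319.1, 129.6, 30), (319.1, 133.6, 22)]
```

Call:
apply_moves --pt "-0.006 0 0.0024 0 0 0" --pt "-0.008 0 0 0 0 0" --pt "-0.008 0 0 0 0 0" --pt "-0.006 0 0 0 0 0" --pt "0 0 0 0 0 0"

```text
time: 18.38
tcp_pos: [627.3, 2.3, 91.8]
ee_rot: [0.256, 0.067, 0.964, -0.017]
ft_force: [-7.4, 1.1, -1.3]
gripper_width: 27.8
gripper_force: 40.0
```

Call:
apply_moves --pt "0 0 0 0 0 0" --pt "0 0 0 0 0 0" --pt "0 0 0 0 0 0" --pt "0 0 0 0 0 0"

```text
time: 18.72
tcp_pos: [626.6, 2.4, 91.3]
ee_rot: [0.255, 0.067, 0.964, -0.017]
ft_force: [-7.0, 0.7, -1.2]
gripper_width: 27.8
gripper_force: 40.0
```

```bash
python3 - <<'E'
from chk import *
img,K,E,T,H,N,g=chk("tee",[5.5,0,15.4],1); np.savez("w9.npz",K=K,E=E,T=T,img=img)
P=lambda X,F:np.round(proj(tf(F,X),K,E),1).tolist()
a,b=P([[-95,0,9],[-50,0,9]],N); print("outer/inner edge",P([[-75.5,0,9],[-65,0,9]],N),edges(g,a,b,thr=12))
print("tail",P([[-65,0,0],[-65,0,34]],H), edges(g,P([[-90,0,0]],H)[0],P([[-50,0,34]],H)[0],thr=10))
o=arm.get_obs();print("force in nest",N[:3,:3].T@o["ft_force"])
E
```

```text
[626.6   2.4  91.3] tee in nest [-0.93  0.43 11.13] rotvec deg [0.07 0.32 0.04]
shift [-0.0018 -0.0009  0.0222] n83: 0.27 rot [ 0.014 -0.065  0.007] n 0.07
outer/inner edge [[318.5, 113.5], [318.5, 130.7]] [(318.5, 88.4, -41), (318.5, 106.7, -15), (318.5, 112.4, 40), (318.5, 130.2, -12), (318.5, 133.4, 21)]
tail [[319.1, 129.3], [319.1, 131.2]] [(319.1, 88.6, -39), (319.1, 96.0, 11), (319.1, 106.8, -15), (319.1, 112.3, 39), (319.1, 130.3, -13), (319.1, 133.6, 21)]
force in nest [-6.66727329 -0.29211866  2.29206752]
```

Call:
apply_moves --pt "-0.007 0 0 0 -0.06 0" --pt "0 0 0 0 0 0" --pt "0 0 0 0 0 0" --pt "0 0 0 0 0 0"

```text
time: 19.1
tcp_pos: [629.0, 2.1, 92.4]
ee_rot: [0.257, 0.067, 0.964, -0.018]
ft_force: [-7.8, -0.0, -1.9]
gripper_width: 27.6
gripper_force: 40.0
```

```bash
python3 - <<'E'
from chk import *
img,K,E,T,H,N,g=chk("tee",[5.5,0,15.4],2); np.savez("w10.npz",K=K,E=E,T=T,img=img)
P=lambda X,F:np.round(proj(tf(F,X),K,E),1).tolist()
a,b=P([[-95,0,9],[-50,0,9]],N); print("outer/inner edge",P([[-75.5,0,9],[-65,0,9]],N),edges(g,a,b,thr=12))
print("tail",P([[-65,0,0],[-65,0,34]],H), edges(g,P([[-90,0,0]],H)[0],P([[-50,0,34]],H)[0],thr=10))
a,b=P([[-70,-45,9],[-70,45,9]],N); print("sides",P([[-70,-26.2,9],[-70,26.2,9]],N),edges(g,a,b,thr=12))
print("shank sides",P([[-55,-14,34],[-55,14,34]],H),edges(g,*P([[-55,-30,34],[-55,30,34]],H),thr=12))
o=arm.get_obs();print("force in nest",N[:3,:3].T@o["ft_force"])
E
```

```text
[629.    2.1  92.5] tee in nest [ 1.77  0.44 10.95] rotvec deg [0.07 0.11 0.04]
shift [ 0.0036 -0.0009  0.0219] n83: 0.27 rot [ 0.014 -0.022  0.007] n 0.03
outer/inner edge [[318.5, 109.0], [318.5, 126.3]] [(318.5, 84.3, -36), (318.5, 102.3, -16), (318.5, 108.0, 41), (318.5, 126.6, -48), (318.5, 130.0, 31), (318.5, 133.3, 20)]
tail [[319.1, 129.3], [319.1, 131.2]] [(319.1, 91.0, 10), (319.1, 102.3, -16), (319.1, 108.0, 42), (319.1, 126.6, -49), (319.1, 130.0, 32), (319.1, 133.3, 21)]
sides [[277.0, 118.1], [359.9, 118.1]] [(276.8, 118.1, 39), (359.6, 118.1, -39)]
shank sides [[292.4, 150.8], [345.8, 150.8]] [(278.2, 150.8, 38), (291.4, 150.8, 15), (343.9, 150.8, -17), (358.4, 150.8, -38)]
force in nest [-7.33950335 -0.66142895  2.55935783]
```

Call:
apply_moves --pt "-0.001 -0.0006 0.008 0 -0.02 0" --pt "0 0 0.008 0 0 0" --pt "0 0 0.006 0 0 0" --pt "0 0 0.002 0 0 0" --pt "0 0 0 0 0 0"

```text
time: 19.62
tcp_pos: [634.9, 1.2, 83.5]
ee_rot: [0.258, 0.067, 0.964, -0.018]
ft_force: [-18.4, 0.4, 11.3]
gripper_width: 27.6
gripper_force: 40.0
```

Call:
apply_moves --pt "0 0 0 0 0 0" --pt "0 0 0 0 0 0" --pt "0 0 0 0 0 0"

```text
time: 19.87
tcp_pos: [634.9, 1.2, 83.5]
ee_rot: [0.258, 0.067, 0.964, -0.018]
ft_force: [-17.4, 1.0, 10.8]
gripper_width: 27.6
gripper_force: 40.0
```

```bash
python3 - <<'E'
from chk import *
img,K,E,T,H,N,g=chk("tee",[5.5,0,15.4],1)
o=arm.get_obs();print("force in nest",N[:3,:3].T@o["ft_force"])
E
```

```text
[634.9   1.2  83.5] tee in nest [2.46 0.36 0.16] rotvec deg [ 0.08 -0.02  0.07]
shift [ 0.0049 -0.0007  0.0003] n83: 0.06 rot [0.016 0.004 0.015] n 0.02
force in nest [-9.5746143  -1.51517814 18.64091041]
```

Call:
apply_moves --pt "0.004 0 0 0 0 0" --pt "0 0 0 0 0 0" --pt "0 0 0 0 0 0"

```text
time: 20.17
tcp_pos: [634.9, 1.2, 83.5]
ee_rot: [0.26, 0.067, 0.963, -0.018]
ft_force: [-12.7, 1.1, 9.8]
gripper_width: 27.4
gripper_force: 40.0
```

Call:
apply_moves --pt "0 0 0 0 0 0" --pt "0 0 0 0 0 0" --pt "0 0 0 0 0 0" --pt "0 0 0 0 0 0" --hand 0.3

```text
time: 20.5
tcp_pos: [637.4, 0.3, 84.2]
ee_rot: [0.262, 0.067, 0.963, -0.018]
ft_force: [0.9, 0.1, 0.0]
gripper_width: 32.7
gripper_force: 0.0
```

Call:
apply_moves --pt "0 0 -0.05 0 0 0" --pt "0 0 -0.08 0 0 0" --pt "0 0 -0.08 0 0 0" --pt "0 0 0 0 0 0" --pt "0 0 0 0 0 0"

```text
time: 20.92
tcp_pos: [585.2, 7.7, 177.6]
ee_rot: [0.265, 0.067, 0.962, -0.018]
ft_force: [-0.2, -0.7, -0.0]
gripper_width: 32.6
gripper_force: 0.0
```

```bash
python3 - <<'E'
from chk import *
for i in range(3): img,K,E,T=shot("wrist")
np.savez("w11.npz",K=K,E=E,T=T,img=img); cv2.imwrite("pics/w11.png",img); g=cv2.cvtColor(img,cv2.COLOR_BGR2GRAY)
N=NE["tee"]; P=lambda X:np.round(proj(tf(N,X),K,E),1).tolist()
a,b=P([[-90,0,9],[-40,0,34]]); print("outer,inner9,tail34",P([[-75.5,0,9],[-65,0,9],[-65,0,34],[-63,0,34]]),edges(g,a,b,thr=8))
print("shank",P([[-30,-14,34],[-30,14,34]]),edges(g,*P([[-30,-30,34],[-30,30,34]]),thr=10))
print("head end",P([[65,-28,34],[35,-28,34],[35,28,34]]),edges(g,*P([[20,-28,34],[75,-28,34]]),thr=10),edges(g,*P([[20,28,34],[75,28,34]]),thr=10))
Bl=pose(421.4,296.8,0,.176)
show(T,toolpose(NE["tee"],[5,0,150]),toolpose(Bl,[45,0,130]))
E
```

```text
outer,inner9,tail34 [[319.3, 110.4], [319.3, 121.9], [319.3, 122.2], [319.3, 124.6]] [(319.3, 98.0, 10), (319.3, 105.5, -15), (319.3, 109.5, 41), (319.3, 123.0, 59), (319.3, 145.8, -54)]
shank [[303.8, 162.5], [334.8, 162.5]] [(292.6, 162.5, 69), (302.6, 162.5, -43), (304.8, 162.5, 57), (316.6, 162.5, -51), (322.6, 162.5, 56), (334.1, 162.5, -22), (345.4, 162.5, -61)]
head end [[291.2, 257.4], [290.3, 229.5], [348.2, 229.5]] [(290.0, 218.0, -12), (290.3, 229.0, 17), (290.4, 232.8, -40)] [(348.1, 231.0, -16), (347.9, 238.0, -18)]
shift [ 0.0073  0.0005 -0.0608] n83: 0.74 rot [0.009 0.08  0.007] n 0.08
shift [ 0.311   0.5546 -0.0216] n83: 7.64 rot [-0.948  5.95  -3.538] n 6.99
```

Call:
apply_moves --pt "0.0073 0 -0.0608 0 0 0" --pt "0.0389 0.0693 -0.0027 0 0 0" --pt "0.0389 0.0693 -0.0027 0 0 0" --pt "0.0389 0.0693 -0.0027 0 0 0" --pt "0.0389 0.0693 -0.0027 0 0 0" --hand -1

```text
time: 21.48
tcp_pos: [514.9, 158.0, 162.0]
ee_rot: [0.261, 0.068, 0.963, -0.018]
ft_force: [0.7, -0.2, -0.6]
gripper_width: 61.5
gripper_force: 0.0
```

Call:
apply_moves --pt "0.0389 0.0693 -0.0027 0 0 0" --pt "0.0389 0.0693 -0.0027 0 0 0" --pt "0.0389 0.0693 -0.0027 0 0 0" --pt "0.0389 0.0693 -0.0027 0 0 0" --pt "0 0 0 -0.135 0.85 -0.505"

```text
time: 21.9
tcp_pos: [458.6, 311.7, 123.9]
ee_rot: [0.229, 0.052, 0.972, -0.015]
ft_force: [0.4, -1.0, 0.0]
gripper_width: 91.7
gripper_force: 0.0
```

Call:
apply_moves --pt "0 0 0 -0.135 0.85 -0.505" --pt "0 0 0 -0.135 0.85 -0.505" --pt "0 0 0 -0.135 0.85 -0.505" --pt "0 0 0 -0.135 0.85 -0.505" --pt "0 0 0 -0.135 0.85 -0.505"

```text
time: 22.32
tcp_pos: [465.4, 303.7, 127.4]
ee_rot: [0.047, -0.061, 0.997, -0.005]
ft_force: [0.9, -0.6, -1.0]
gripper_width: 92.9
gripper_force: 0.0
```

Call:
apply_moves --pt "0 0 0 -0.135 0.85 -0.505" --pt "0 0 0 0 0 0" --pt "0 0 0 0 0 0" --pt "0 0 0 0 0 0"

```text
time: 22.65
tcp_pos: [464.9, 303.0, 127.3]
ee_rot: [0.012, -0.081, 0.997, -0.003]
ft_force: [-0.8, 0.9, 0.1]
gripper_width: 93.1
gripper_force: 0.0
```

```bash
python3 - <<'E'
from chk import *
for i in range(2): img,K,E,T=shot("wrist")
np.savez("w12.npz",K=K,E=E,T=T,img=img); print(np.round(T[:3,3],1))
r=arm.outline_of("blade","wrist"); print([(q["p"],np.round(q["box"])) for q in r])
c=proj([[421.4,296.8,6]],K,E)[0]; print(c)
q=min(r,key=lambda q:np.hypot(*(D(np.nonzero(q["pixels"])[::-1]).mean(1)-c)))
BL=[[-60,-20],[60,-20],[60,20],[-60,20],[-60,5.5],[-44,5.5],[-44,-5.5],[-60,-5.5]]
x,fv,o=fitp(BL,6,q["pixels"],K,E,[421.4,296.8,.176],img); print(np.round(x,3),fv)
F=pose(x[0],x[1],0,x[2]); show(T,toolpose(F,[0,0,60]),toolpose(F,[0,0,2]))
E
```

```text
[464.6 303.2 127.7]
[(0.82, array([390., 100., 471., 178.])), (0.63, array([299.,  87., 346., 214.]))]
[320.60070962 151.0048782 ]
[4.21676e+02 2.96907e+02 1.79000e-01] 0.04133423564610339
shift [0.0898 0.0025 0.1334] n83: 1.93 rot [-0.092  0.265 -0.176] n 0.33
shift [0.    0.    0.116] n83: 1.39 rot [0. 0. 0.] n 0.0
```

Call:
apply_moves --pt "0.03 0.0008 0.0445 -0.03 0.09 -0.059" --pt "0.03 0.0008 0.0445 -0.03 0.09 -0.059" --pt "0.03 0.0008 0.0445 -0.03 0.09 -0.059" --pt "0 0 0 0 0 0" --pt "0 0 0.05 0 0 0"

```text
time: 23.22
tcp_pos: [424.0, 298.3, 39.6]
ee_rot: [0.003, -0.09, 0.996, 0.001]
ft_force: [1.5, -0.0, 0.3]
gripper_width: 93.1
gripper_force: 0.0
```

Call:
apply_moves --pt "0 0 0.03 0 0 0" --pt "0 0 0.02 0 0 0" --pt "0 0 0 0 0 0" --pt "0 0 0 0 0 0" --pt "0 0 0 0 0 0" --hand -0.4

```text
time: 23.63
tcp_pos: [423.4, 297.5, 12.8]
ee_rot: [0.001, -0.09, 0.996, 0.001]
ft_force: [0.4, 0.0, -0.4]
gripper_width: 66.4
gripper_force: 0.0
```

Call:
apply_moves --pt "0 0 0 0 0 0" --pt "0 0 0 0 0 0" --pt "0 0 0 0 0 0"

```text
time: 23.88
tcp_pos: [422.8, 297.2, 12.3]
ee_rot: [0.001, -0.09, 0.996, 0.001]
ft_force: [-0.1, -1.0, -0.1]
gripper_width: 65.2
gripper_force: 0.0
```

```bash
python3 - <<'E'
from chk import *
show(wristT(),toolpose(pose(421.6,296.9,0,.178),[0,0,2])); print(wristT()[:3,3])
E
```

```text
shift [ 0.0026 -0.0001  0.0205] n83: 0.25 rot [0.012 0.023 0.016] n 0.03
[422.84166054 297.17927826  12.25234701]
```

Call:
apply_moves --pt "0.0024 0 0.01 0.012 0.02 0.016" --pt "0 0 0.009 0 0 0" --pt "0 0 0 0 0 0" --pt "0 0 0 0 0 0" --pt "0 0 0 0 0 0"

```text
time: 24.3
tcp_pos: [421.1, 296.7, 1.8]
ee_rot: [-0.001, -0.089, 0.996, -0.0]
ft_force: [-0.6, 0.2, -0.4]
gripper_width: 64.6
gripper_force: 0.0
```

Call:
apply_moves --pt "0 0 0 0 0 0" --pt "0 0 0 0 0 0" --pt "0 0 0 0 0 0" --pt "0 0 0 0 0 0" --pt "0 0 0 0 0 0" --hand 1 --newtons 50

```text
time: 24.72
tcp_pos: [421.3, 296.9, 2.2]
ee_rot: [-0.0, -0.089, 0.996, -0.0]
ft_force: [0.6, -0.2, 0.3]
gripper_width: 38.5
gripper_force: 50.0
```

Call:
apply_moves --pt "0 0 0 0 0 0" --pt "0 0 0 0 0 0" --pt "0 0 0 0 0 0"

```text
time: 24.97
tcp_pos: [421.2, 296.9, 2.1]
ee_rot: [-0.0, -0.089, 0.996, -0.0]
ft_force: [-0.3, 0.7, 0.3]
gripper_width: 38.8
gripper_force: 50.0
```

```bash
python3 - <<'E'
from chk import *
P=pose(421.6,296.9,0,.178); T=wristT(); Z=np.linalg.inv(P)@T; print(np.round(T[:3,3],1),np.round(Z[:3,3],1),R.from_matrix(np.diag([-1,1,-1.])@Z[:3,:3]).as_rotvec(degrees=True).round(2))
E
```

```text
[421.2 296.9   2.1] [-0.4  0.   2.1] [ 0.01  0.05 -0.01]
```

Call:
apply_moves --pt "0 0 -0.04 0 0 0" --pt "0 0 -0.08 0 0 0" --pt "0 0 -0.08 0 0 0" --pt "0 0 -0.08 0 0 0" --pt "0 0 0 0 0 0"

```text
time: 25.38
tcp_pos: [425.6, 298.7, 149.6]
ee_rot: [0.006, -0.089, 0.996, 0.002]
ft_force: [1.6, 0.6, -1.8]
gripper_width: 39.1
gripper_force: 50.0
```

Call:
apply_moves --pt "0 0 0 0 0 0" --pt "0 0 0 0 0 0" --pt "0 0 0 0 0 0"

```text
time: 25.63
tcp_pos: [419.8, 296.1, 140.1]
ee_rot: [-0.002, -0.089, 0.996, -0.001]
ft_force: [-1.1, -0.3, -2.5]
gripper_width: 38.8
gripper_force: 50.0
```

```bash
python3 - <<'E'
from chk import *
G=[-.4,0,2.1]; img,K,E,T=shot("wrist"); np.savez("w13.npz",K=K,E=E,T=T,img=img); g=cv2.cvtColor(img,cv2.COLOR_BGR2GRAY)
H=T@np.linalg.inv(toolpose(np.eye(4),G)); P=lambda X:np.round(proj(tf(H,X),K,E),1).tolist(); print(T[:3,3])
for y in(-12,0,12): print("end",P([[-60,y,6],[-44,y,6]]),edges(g,*P([[-75,y,6],[-35,y,6]]),thr=8))
print("sides",P([[-40,-20,6],[-40,20,6]]),edges(g,*P([[-40,-35,6],[-40,35,6]]),thr=8)); print("notch",P([[-52,-5.5,6],[-52,5.5,6]]),edges(g,*P([[-52,-12,6],[-52,12,6]]),thr=8))
show(T,toolpose(NE["blade"],[2,0,62]),toolpose(NE["blade"],[2,0,22]))
E
```

```text
[419.84083769 296.13495447 140.08316358]
end [[298.4, 150.5], [299.0, 177.7]] [(298.0, 133.3, -44), (298.4, 151.1, 40), (298.5, 153.6, -46)]
end [[319.2, 150.5], [319.2, 177.7]] [(319.2, 129.4, -44), (319.2, 176.1, -24), (319.2, 178.6, 12)]
end [[339.9, 150.5], [339.4, 177.7]] [(340.0, 149.5, -18)]
sides [[285.7, 184.3], [352.7, 184.3]] [(264.6, 184.3, -39), (285.4, 184.3, -9), (352.6, 184.3, 14)]
notch [[309.8, 164.3], [328.6, 164.3]] [(310.0, 164.3, 14), (327.7, 164.3, -15)]
shift [-0.1587 -0.9294  0.0391] n83: 11.33 rot [ 0.147 -6.055  0.609] n 6.09
shift [0.   0.   0.08] n83: 0.96 rot [ 0. -0. -0.] n 0.0
```

Call:
apply_moves --pt "-0.0132 -0.0775 0.0033 0 0 0" --pt "-0.0132 -0.0775 0.0033 0 0 0" --pt "-0.0132 -0.0775 0.0033 0 0 0" --pt "-0.0132 -0.0775 0.0033 0 0 0" --pt "-0.0132 -0.0775 0.0033 0 0 0"

```text
time: 26.1
tcp_pos: [487.3, 110.4, 132.0]
ee_rot: [-0.002, -0.089, 0.996, -0.0]
ft_force: [0.5, 0.8, -0.9]
gripper_width: 39.0
gripper_force: 50.0
```

Call:
apply_moves --pt "-0.0132 -0.0775 0.0033 0 0 0" --pt "-0.0132 -0.0775 0.0033 0 0 0" --pt "-0.0132 -0.0775 0.0033 0 0 0" --pt "-0.0132 -0.0775 0.0033 0 0 0" --pt "-0.0132 -0.0775 0.0033 0 0 0"

```text
time: 26.52
tcp_pos: [554.1, -74.5, 123.5]
ee_rot: [-0.002, -0.089, 0.996, 0.001]
ft_force: [0.0, -0.3, -1.8]
gripper_width: 38.6
gripper_force: 50.0
```

Call:
apply_moves --pt "-0.0132 -0.0775 0.0033 0 0 0" --pt "-0.0132 -0.0775 0.0033 0 0 0" --pt "0 0 0 0.021 -0.865 0.087" --pt "0 0 0 0.021 -0.865 0.087" --pt "0 0 0 0.021 -0.865 0.087"

```text
time: 26.93
tcp_pos: [580.9, -147.5, 119.3]
ee_rot: [0.112, -0.076, 0.991, 0.008]
ft_force: [-0.3, 0.7, -1.9]
gripper_width: 38.7
gripper_force: 50.0
```

Call:
apply_moves --pt "0 0 0 0.021 -0.865 0.087" --pt "0 0 0 0.021 -0.865 0.087" --pt "0 0 0 0.021 -0.865 0.087" --pt "0 0 0 0.021 -0.865 0.087" --pt "0 0 0 0 0 0"

```text
time: 27.35
tcp_pos: [577.6, -144.9, 118.3]
ee_rot: [0.258, -0.058, 0.964, 0.019]
ft_force: [-1.2, 0.6, -2.8]
gripper_width: 38.7
gripper_force: 50.0
```

Call:
apply_moves --pt "0 0 0 0 0 0" --pt "0 0 0 0 0 0" --pt "0 0 0 0 0 0" --pt "0 0 0 0 0 0" --pt "0 0 0 0 0 0"

```text
time: 27.77
tcp_pos: [582.4, -146.7, 122.6]
ee_rot: [0.26, -0.06, 0.964, 0.017]
ft_force: [-0.8, 0.3, -1.8]
gripper_width: 38.4
gripper_force: 50.0
```

```bash
python3 - <<'E'
from chk import *
img,K,E,T,H,N,g=chk("blade",[-.4,0,2.1],1); np.savez("w14.npz",K=K,E=E,T=T,img=img); cv2.imwrite("pics/w14.png",img)
P=lambda X,F:np.round(proj(tf(F,X),K,E),1).tolist()
print("pin foot/top",P([[-47.5,0,0],[-47.5,0,14]],N),"notch",P([[-60,-5.5,6],[-60,5.5,6],[-44,0,6]],H))
print("land",P([[-55,-13,0],[-55,13,0],[-62,0,0]],N),edges(g,*P([[-55,-35,0],[-55,35,0]],N),thr=8)); print("landend",P([[-62,-10,0]],N),edges(g,*P([[-80,-10,0],[-50,-10,0]],N),thr=8))
print("board corner edges",edges(g,*P([[-70,-75,-10],[-70,75,-10]],N),thr=8),P([[-70,-48,-10],[-70,48,-10]],N))
print("pin net",[(np.round(r["xy"],1).tolist(),round(r["p"],2)) for r in arm.landmark_of("pin","wrist")])
E
```

```text
[ 582.4 -146.7  122.6] blade in nest [ 5.29  0.23 60.39] rotvec deg [ 0.06 -0.21  0.05]
shift [ 0.011  -0.0006  0.1207] n83: 1.46 rot [0.013 0.042 0.009] n 0.04
pin foot/top [[318.9, 150.4], [318.9, 152.3]] notch [[309.7, 149.8], [328.8, 149.8], [319.3, 177.1]]
land [[302.7, 140.9], [335.0, 140.9], [318.9, 132.0]] [(276.8, 140.9, -14), (302.8, 140.9, 38), (335.8, 140.9, -38), (359.6, 140.9, 15)]
landend [[306.3, 132.0]] [(306.3, 132.2, 40)]
board corner edges [(261.2, 121.4, -86), (377.4, 121.5, 94)] [[260.5, 121.4], [377.2, 121.4]]
pin net [([319.4, 146.7], 0.84)]
```

Call:
apply_moves --pt "0.0046 0 0.04 0.01 0.04 0" --pt "0 0 0.03 0 0 0" --pt "0 0 0.018 0 0 0" --pt "0 0 0 0 0 0" --pt "0 0 0 0 0 0"

```text
time: 28.28
tcp_pos: [601.5, -143.9, 82.7]
ee_rot: [0.258, -0.06, 0.964, 0.017]
ft_force: [0.9, 0.4, -2.1]
gripper_width: 38.9
gripper_force: 50.0
```

Call:
apply_moves --pt "0 0 0 0 0 0" --pt "0 0 0 0 0 0" --pt "0 0 0 0 0 0" --pt "0 0 0 0 0 0"

```text
time: 28.62
tcp_pos: [601.7, -144.5, 83.8]
ee_rot: [0.259, -0.06, 0.964, 0.016]
ft_force: [0.1, -0.0, -2.4]
gripper_width: 38.9
gripper_force: 50.0
```

```bash
python3 - <<'E'
from chk import *
img,K,E,T,H,N,g=chk("blade",[-.4,0,2.1],1); np.savez("w15.npz",K=K,E=E,T=T,img=img); cv2.imwrite("pics/w15.png",img)
P=lambda X,F:np.round(proj(tf(F,X),K,E),1).tolist()
print("pin foot/top",P([[-47.5,0,0],[-47.5,0,14],[-51,0,14],[-44,0,14]],N),"notch",P([[-60,-5.5,6],[-60,5.5,6],[-44,0,6]],H))
print("land",P([[-58,-13,0],[-58,13,0]],N),edges(g,*P([[-58,-35,0],[-58,35,0]],N),thr=8)); print("landend",P([[-62,-10,0]],N),edges(g,*P([[-80,-10,0],[-50,-10,0]],N),thr=8))
print("along centre",edges(g,*P([[-75,0,6],[-35,0,6]],H),thr=6),"across pin top",edges(g,*P([[-49,-14,14],[-49,14,14]],N),thr=6))
print("pin net",[(np.round(r["xy"],1).tolist(),round(r["p"],2)) for r in arm.landmark_of("pin","wrist")])
E
```

```text
[ 601.7 -144.5   83.8] blade in nest [ 2.7   0.   17.07] rotvec deg [-0.03 -0.07 -0.02]
shift [0.0054 0.     0.0341] n83: 0.41 rot [-0.006  0.013 -0.004] n 0.01
pin foot/top [[319.2, 161.2], [319.2, 164.4], [319.2, 158.7], [319.2, 170.0]] notch [[309.7, 149.8], [328.8, 149.8], [319.3, 177.1]]
land [[299.3, 145.2], [339.1, 145.2]] [(299.7, 145.2, 38), (309.7, 145.2, 48), (315.9, 145.2, -43), (324.7, 145.1, 19), (327.7, 145.1, -16), (339.9, 145.1, -41)]
landend [[303.8, 139.0]] [(303.4, 111.4, -16), (303.8, 139.6, 39), (304.0, 149.1, -21)]
along centre [(319.3, 139.6, 37), (319.3, 157.3, -31), (319.3, 160.8, 54), (319.3, 165.3, -37), (319.3, 171.0, 10), (319.3, 175.6, -20), (319.3, 178.3, 52), (319.3, 185.3, -40)] across pin top [(310.0, 162.0, 16), (313.8, 162.0, -17), (316.5, 162.0, 38), (323.0, 162.0, -36), (328.0, 162.0, -10)]
pin net [([319.5, 162.6], 0.73), ([486.7, 261.9], 0.45)]
```

Call:
apply_moves --pt "0 0 0.012 0 0 0" --pt "0 0 0.012 0 0 0" --pt "0 0 0.008 0 0 0" --pt "0 0 0 0 0 0" --pt "0 0 0 0 0 0"

```text
time: 29.13
tcp_pos: [609.5, -143.1, 68.6]
ee_rot: [0.258, -0.06, 0.964, 0.016]
ft_force: [1.1, -0.7, -1.6]
gripper_width: 38.7
gripper_force: 50.0
```

Call:
apply_moves --pt "0 0 0.003 0 0 0" --pt "0 0 0 0 0 0" --pt "0 0 0 0 0 0" --pt "0 0 0 0 0 0"

```text
time: 29.47
tcp_pos: [609.7, -143.1, 68.4]
ee_rot: [0.259, -0.06, 0.964, 0.016]
ft_force: [-10.1, -0.3, 9.3]
gripper_width: 39.0
gripper_force: 50.0
```

```bash
python3 - <<'E'
from chk import *
img,K,E,T,H,N,g=chk("blade",[-.4,0,2.1],1)
o=arm.get_obs();print("force in nest",N[:3,:3].T@o["ft_force"])
P=lambda X,F:np.round(proj(tf(F,X),K,E),1).tolist()
print("along centre",edges(g,*P([[-75,0,6],[-35,0,6]],H),thr=6),P([[-47.5,0,14],[-44,0,14]],N))
E
```

```text
[ 609.7 -143.1   68.4] blade in nest [ 2.11  0.43 -0.33] rotvec deg [ 0.02 -0.02 -0.01]
shift [ 0.0042 -0.0009 -0.0007] n83: 0.05 rot [ 0.003  0.005 -0.002] n 0.01
force in nest [-4.92312764  1.10162645 14.2908468 ]
along centre [(319.3, 142.6, 34), (319.3, 162.0, -29), (319.3, 165.8, 20), (319.3, 178.3, 47), (319.3, 187.6, -43)] [[318.5, 170.1], [318.5, 176.3]]
```

Call:
apply_moves --pt "0 0 -0.001 0 0 0" --pt "0.003 0 0 0 0 0" --pt "0.003 0 0 0 0 0" --pt "0 0 0 0 0 0" --pt "0 0 0 0 0 0"

```text
time: 29.93
tcp_pos: [608.1, -143.9, 67.5]
ee_rot: [0.259, -0.06, 0.964, 0.016]
ft_force: [0.2, 1.5, 5.8]
gripper_width: 38.9
gripper_force: 50.0
```

```bash
python3 - <<'E'
from chk import *
img,K,E,T,H,N,g=chk("blade",[-.4,0,2.1],1)
o=arm.get_obs();print("force in nest",N[:3,:3].T@o["ft_force"])
E
```

```text
[ 608.1 -143.9   67.5] blade in nest [ 0.19 -0.15 -0.23] rotvec deg [-0.03 -0.1  -0.03]
shift [ 0.0004  0.0003 -0.0005] n83: 0.01 rot [-0.007  0.019 -0.006] n 0.02
force in nest [1.08610952 0.6707422  5.5387643 ]
```

Call:
apply_moves --pt "0.003 0 0 0 0 0" --pt "0 0 0 0 0 0" --pt "0 0 0 0 0 0" --pt "0 0 0 0 0 0"

```text
time: 30.32
tcp_pos: [607.8, -144.1, 67.4]
ee_rot: [0.26, -0.059, 0.964, 0.016]
ft_force: [5.3, 2.0, 4.8]
gripper_width: 38.9
gripper_force: 50.0
```

```bash
python3 - <<'E'
from chk import *
img,K,E,T,H,N,g=chk("blade",[-.4,0,2.1],1)
o=arm.get_obs();print("force in nest",N[:3,:3].T@o["ft_force"])
E
```

```text
[ 607.8 -144.1   67.4] blade in nest [-0.19 -0.35 -0.16] rotvec deg [-0.06 -0.18 -0.03]
shift [-0.0004  0.0007 -0.0003] n83: 0.01 rot [-0.012  0.037 -0.007] n 0.04
force in nest [6.09346173 1.49408289 0.99802926]
```

Call:
apply_moves --pt "0 0 0 0 0 0" --pt "0 0 0 0 0 0" --pt "0 0 0 0 0 0" --pt "0 0 0 0 0 0" --hand -0.15

```text
time: 30.7
tcp_pos: [605.5, -143.5, 65.4]
ee_rot: [0.258, -0.06, 0.964, 0.016]
ft_force: [0.2, -0.2, -0.6]
gripper_width: 53.1
gripper_force: 0.0
```

Call:
apply_moves --pt "0 0 -0.02 0 0 0" --pt "0 0 -0.08 0 0 0" --pt "0 0 -0.08 0 0 0" --pt "0 0.04 -0.07 0 0 0" --pt "0 0.04 -0.07 0 0 0"

```text
time: 31.12
tcp_pos: [520.3, -114.6, 206.0]
ee_rot: [0.258, -0.058, 0.964, 0.016]
ft_force: [0.7, 0.9, -0.1]
gripper_width: 53.7
gripper_force: 0.0
```

Call:
apply_moves --pt "-0.03 0.08 0 0 0 0" --pt "-0.03 0.08 0 0 0 0" --pt "0 0.08 0 0 0 0" --pt "0 0 0 0 0 0" --pt "0 0 0 0 0 0"

```text
time: 31.53
tcp_pos: [531.2, 9.0, 219.7]
ee_rot: [0.259, -0.062, 0.964, 0.016]
ft_force: [0.4, 0.0, 0.4]
gripper_width: 53.4
gripper_force: 0.0
```

Call:
apply_moves --pt "0 0 0 0 0 0" --pt "0 0 0 0 0 0" --pt "0 0 0 0 0 0"

```text
time: 31.78
tcp_pos: [532.5, 4.5, 219.2]
ee_rot: [0.258, -0.058, 0.964, 0.016]
ft_force: [-0.5, 0.3, 0.4]
gripper_width: 52.9
gripper_force: 0.0
```

```bash
python3 - <<'E'
from chk import *
img,K,E,T=shot("wrist"); np.savez("w16.npz",K=K,E=E,T=T,img=img); print(T[:3,3].round(1))
o=img.copy()
for n,P,h in (("tee",TEEP,34),("case",CASEP,34),("blade",[[-60,-20],[60,-20],[60,20],[-60,20],[-60,5.5],[-44,5.5],[-44,-5.5],[-60,-5.5]],6)):
    N=NE[n]; r=arm.outline_of(n,"wrist")
    c=proj(tf(N,[[0,0,h]]),K,E)[0]; q=[x for x in r if np.hypot(*(D(np.nonzero(x["pixels"])[::-1]).mean(1)-c))<25]
    print(n,c.round(),[(x["p"],np.round(x["box"])) for x in q])
u=proj(tf(NE["tee"],[[0,0,0]]),K,E)[0]; print(u)
S2=2.2; b=cv2.resize(o[40:300,140:500],(800,578),interpolation=cv2.INTER_CUBIC)
for n,P,h in (("tee",TEEP,34),("case",CASEP,34),("blade",[[-60,-20],[60,-20],[60,20],[-60,20],[-60,5.5],[-44,5.5],[-44,-5.5],[-60,-5.5]],6)):
    cv2.polylines(b,[np.int32((proj(tf(NE[n],z(P,h)),K,E)-[140,40]+.5)*800/360)],1,(0,0,255),1)
cv2.imwrite("pics/w16.png",b)
E
```

```text
[532.5   4.5 219.2]
tee [309. 199.] [(0.97, array([269., 140., 333., 251.]))]
case [430. 206.] [(0.91, array([400., 161., 453., 244.]))]
blade [184. 165.] [(0.6, array([160., 110., 210., 216.]))]
[306.47301231 191.19486412]
```

```bash
python3 - <<'E'
from chk import *
d=np.load("w16.npz"); K,E,img=d["K"],d["E"],d["img"]
BL=[[-60,-20],[60,-20],[60,20],[-60,20],[-60,5.5],[-44,5.5],[-44,-5.5],[-60,-5.5]]
arm.camera("wrist")
for n,P,h,zl in (("tee",TEEP,34,9),("case",CASEP,34,12),("blade",BL,6,0)):
    N=NE[n]; c=proj(tf(N,[[0,0,h]]),K,E)[0]
    m=min(arm.outline_of(n,"wrist"),key=lambda x:np.hypot(*(D(np.nonzero(x["pixels"])[::-1]).mean(1)-c)))["pixels"]
    ys,xs=np.nonzero(m); box=[xs.min()-15,ys.min()-15,xs.max()+15,ys.max()+15]
    M=cv2.resize(m[box[1]:box[3],box[0]:box[2]].astype(np.uint8)*255,None,fx=S,fy=S)>127
    Q=[[[a,b,max(c_,zl)] for a,b,c_ in f] for f in solid(P,h)]
    def f(p):
        r=fill(Q,K,E,N@pose(p[0],p[1],p[3],p[2]),box,"or"); return 1-(r&M).sum()/(r|M).sum()
    x=np.zeros(4)
    for s in(1,-.6): x=minimize(f,x,method="Nelder-Mead",options=dict(initial_simplex=[x]+[x+D(e)*s for e in np.diag([3,3,.05,3])],xatol=.02,fatol=1e-5)).x
    print(n,"x,y,yaw,z",np.round(x,3),"fit",round(f(x),3),"at home",round(f(np.zeros(4)),3))
E
```

```text
tee x,y,yaw,z [-0.179 -1.201 -0.003 -1.095] fit 0.049 at home 0.092
case x,y,yaw,z [-0.303 -2.202 -0.006 -1.802] fit 0.033 at home 0.126
blade x,y,yaw,z [ 0.593 -3.512 -0.009 -2.593] fit 0.04 at home 0.123
```

```bash
python3 - <<'E'
from chk import *
img,K,E,T=shot("wrist"); print(T[:3,3].round(1))
BL=[[-60,-20],[60,-20],[60,20],[-60,20],[-60,5.5],[-44,5.5],[-44,-5.5],[-60,-5.5]]
ms={n:arm.outline_of(n,"wrist") for n in("tee","case","blade")}
for n,P,h,zl in (("tee",TEEP,34,9),("case",CASEP,34,12),("blade",BL,6,0)):
    N=NE[n]; c=proj(tf(N,[[0,0,h]]),K,E)[0]
    m=min(ms[n],key=lambda x:np.hypot(*(D(np.nonzero(x["pixels"])[::-1]).mean(1)-c)))["pixels"]
    ys,xs=np.nonzero(m); box=[xs.min()-15,ys.min()-15,xs.max()+15,ys.max()+15]
    M=cv2.resize(m[box[1]:box[3],box[0]:box[2]].astype(np.uint8)*255,None,fx=S,fy=S)>127
    Q=[[[a,b,max(c_,zl)] for a,b,c_ in f] for f in solid(P,h)]
    def f(p):
        r=fill(Q,K,E,N@pose(p[0],p[1],p[3],p[2]),box,"or"); return 1-(r&M).sum()/(r|M).sum()
    x=np.zeros(4)
    for s in(1,-.6): x=minimize(f,x,method="Nelder-Mead",options=dict(initial_simplex=[x]+[x+D(e)*s for e in np.diag([3,3,.05,3])],xatol=.02,fatol=1e-5)).x
    print(n,"x,y,yaw,z",np.round(x,3),"fit",round(f(x),3),"at home",round(f(np.zeros(4)),3))
E
```

```text
[532.4   5.9 219.2]
tee x,y,yaw,z [-1.101 -1.092 -0.002  1.481] fit 0.065 at home 0.083
case x,y,yaw,z [ 4.930e-01  1.838e+00  2.000e-03 -7.549e+00] fit 0.033 at home 0.11
blade x,y,yaw,z [ 0.345 -1.803 -0.011 -0.556] fit 0.033 at home 0.084
```

```bash
python3 -c "
from workcell import arm
print(arm.get_obs()['ft_force']); print(arm.finish_job())"
```

```text
[-0.2287887   0.1113526   0.19012483]
the job is handed in; nothing more can be done
None
```

I put the handle, case and blade in their holders, let go of each, and handed the job in at about 32 s. The forces and poses at release showed each part on its holder's floor: the handle behind its jaw and the blade against its pin. My last check by camera was too coarse to confirm the final millimetre, and no verdict came back.

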